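# Clamp a feeding bottle in the shaker with the outer ring of a concentric knob pair

## Robot

A 6-joint arm with a two-finger parallel gripper is mounted at the origin on the work surface. World frame = base frame: x ahead of the robot, y to its left, z up, the work surface at z = 0. Lengths are in m, angles in rad, forces in N, time in s.
With the tool pointing down it reaches from about 0.3 to 0.875 m from the base axis. Payload 6.4 kg.
Tool frame: the origin (TCP) lies at the very end of the fingers, on their centre line; the grasp point (between the pads) lies 19 mm behind it (ctrl.tcp_to_grasp is the distance from the TCP to the grasp point, in m); z points along the fingers, y is the direction in which the jaws open and shut (so a half turn about z gives the same grasp; the last joint's range is limited). The gripper opens to 85 mm and grips with 20 to 120 N. Pads are 22 mm wide; open, the fingers measure 114 mm over their backs; the gripper's body (76 mm by 85 mm) begins 54 mm behind the grasp point. The pads swing forward as they close: fully open they stand 13 mm farther back than shut.
Start: joints at [0.941, 0.181, 1.607, -0, 1.354, -0.206], TCP at [0.236, 0.524, 0.231] pointing down, gripper open.
Joint ranges: [-2.99, 2.99], [-0.89, 2.07], [0.3, 2.58], [-1.14, 4.28], [0, 2.63], [-3.12, 3.12]. Speed limits (rad/s): [2.57, 2.57, 3.01, 3.14, 3.14, 3.14].

## Interface

Orientations are given as a unit quaternion [w, x, y, z].
In Python, from bench import ctrl gives the robot as it stands. The module is installed in compiled form; this text tells all that it offers.
- The arm moves only by the tool drive_tool, never from a script. Its argument "deltas" is a list of rows, each an object with "slide": the shift along the tool's x, y, z as a fraction of full scale, a list of three; "delta_rot": the turn, a rotation vector about the tool's x, y, z as a fraction of full scale, a list of three; "hand": the opening, from 0 (shut) to 1 (fully open). In form: [{"slide": [tx, ty, tz], "delta_rot": [wx, wy, wz], "hand": hand}, ...]. A call has exactly 5 rows; each row shifts and turns the commanded pose from where the row before left it, along the tool's axes as they then stand; what a row does not reach is not made up. Full scale, the value 1, is 50 mm for a shift and 180 degrees for a turn. A row lasts 1/8 s, in which the tool goes at most 62.5 mm and 10.7 degrees, less where a joint would pass 70% of its speed; a pose out of reach is approached as far as the arm can. A call with a number of a shift or a turn outside -1 to 1 is refused whole. A call with a gripper value outside its range is refused whole. The fingers move at their own pace and stop on an object; the grip force is fixed at half the most. Time passes only in rows, so rows that do not move let the fingers close, or fill a call up. It gives the time, the measured TCP pose, the force and the opening at its end, in the units of the state.
- ctrl.get_obs(): the state, without advancing time (a new reading comes with each control period).
- ctrl.camera(name): name is "scene" or "top" or "wrist"; returns a dict with "frame" (400x640x3 uint8, red, green, blue), "mtx" (3x3 intrinsics, pixels), "dist" ([k1, k2, p1, p2, k3] as OpenCV has them; the pictures are not rectified), "R" (3x3) and "t" (3): a world point X has camera coordinates R X + t. Camera axes: x right, y down, z forward; pixel columns grow to the right and rows downward; lengths in m; the calibration is good to about 2 mm. A picture is of the moment at which its call begins. There is no depth.
- ctrl.hand_in(): hands the job in, once; it reports no verdict.
The state is a dict: "time_s": time; "q": joint angles; "dq": joint speeds; "joint_efforts": joint torques, N m; "eef_pos": TCP position; "eef_rot": TCP orientation; "wrist_force": force on the tool from outside, world axes, zero at the start; "torque": the same for the moment, N m; "opening": opening from 0.0 (shut) to 1.0 (fully open).
Only numpy, scipy, OpenCV 4.12 (cv2) and the standard library are available. Lean on these libraries where they do the work, as an engineer would, in place of code of your own. Each camera call takes 0.05 s, during which the arm holds its last target.

## Task

Stand the small orange-lidded feeding bottle upright on the shaker's deck between the sliding jaw and the V fence and let go of it. Then turn the large outer ring of the knob pair clockwise until the jaw has pushed the bottle home in the fence and holds it with about 12 newtons (a light clamp, never more than 30), and let go. Leave the small inner speed knob on top as it is set, do not push the jaw itself, and leave the other things on the counter alone.

Things in the scene. Friction and masses are not known exactly. Their poses are not given: they have to be found in the camera images.
- shaker: bottle shaker fixed to the counter: cream slab with a steel deck 45 mm above the counter. Origin on the counter; the slab reaches from x -75 to +75 and y -160 to +130 mm. Along its own y, all at x = 0: the knob pair (upright axis at y -105), the sliding jaw, the bottle's place, and a fixed aluminium V fence opening towards the jaw. Fence and jaw reach 45 mm above the deck
- fence_slot (a point): point on the deck where the shaker's y is +48 mm, fixed to the shaker; axes as the shaker's. The V fence was set by hand along its slot: a bottle seated in the V has its axis from 3 mm before to 3 mm beyond this point in y (differs each time, not measured). Once all touch, each further mm of jaw travel adds about 9 N
- ring_grip (a point): centre of the knob pair's outer ring, at mid-height on its upright axis: black ribbed ring, 56 mm across, 22 mm tall, top 107 mm above the counter. Under it only a neck 44 mm across (and a 14 mm high housing on the deck towards the jaw): fingers may reach 15 mm below its underside. Turning it clockwise seen from above drives the jaw towards the fence, 13 mm per rad
- ring (a joint): angle of the outer ring (rad), 0 with the jaw fully back, growing clockwise seen from above, stop at 2.7. It takes 0.32 N m to turn with the jaw free, plus 0.013 N m per newton of clamping, and stays where it is left as long as the clamping is under 24 N
- inner_pointer (a point): pointer end, 16 mm off the axis, on top of the inner knob: grey bar knob 32 by 10 mm on the same axis, which stands 20 mm out of the ring (top 127.5 mm above the counter). It sets the shaking speed, turns very easily (0.012 N m), and must stay as it is set (within 2.5 mm at this point)
- jaw: sliding jaw: 60 mm wide aluminium plate, 8 to 45 mm above the deck, moved by the ring only. Own +y points at the fence; origin at deck height, at the shaker's y = 13 mm x ring angle. Its springy rubber face (10 N per mm, 3.8 mm in all) is on a stem set by hand: face 0 to 5 mm ahead (+y) of the origin, differs each time, not measured; plate 8 mm and more behind the origin
- bottle: the small feeding bottle, loose, closed, stands upright: white body 50 mm across, orange lid 54 mm across from 70 to 98 mm height; origin at the centre of its underside; 0.18 to 0.33 kg. Starts on the counter left or right of the shaker
- tall_bottle: bystander: taller feeding bottle, 160 mm tall, 60 mm across, with the same kind of lid; loose, on the other side of the shaker; origin at the centre of its underside
- can: bystander: plain drink can, 60 mm across, 100 mm tall, loose; origin underneath
- soap: bystander: green soap bottle, 60 mm across, 170 mm tall, loose; origin underneath
- spare_lid: bystander: flat orange lid 68 mm across, 14 mm tall, lying on the counter on the robot's side of the shaker; origin underneath
There are look-alikes about, which are no part of the job. What is shaped like the bottle but blue, green or yellow is not meant.

How it is judged:
By the outcome, as a careful person would: the job done as asked, in the order asked, and still so for the second after the job is handed in, with the robot touching nothing.
It also fails if it takes over 72 s, if anything falls off the work surface, if the arm or the gripper's body presses on something with over 40 N, if the wrist force passes 120 N, or if a joint passes its speed limit or range.

## Working session

There is one attempt and no reset: what is moved stays moved. The work goes in short steps, Python scripts to look and compute and a tool call to move; the robot and the scene stay as the last step left them, time stands still between calls to the robot, and variables do not carry over. Pictures are saved under pics/ and viewed, and the job is handed in when it is done.

Besides the shell and the picture viewer there is one more tool, called after ">>>" as name(argument=value, ...), one argument or row to a line, values as JSON. drive_tool: Moves the arm, as the interface text tells. Its arguments: {"type":"object","properties":{"deltas":{"type":"array","items":{"type":"object","properties":{"slide":{"type":"array","items":{"type":"number"}},"delta_rot":{"type":"array","items":{"type":"number"}},"hand":{"type":"number"}}}}},"required":["deltas"]}

```bash
mkdir -p pics; cat > h.py <<'E'
import numpy as np, cv2
from bench import ctrl
def snap(n,f):
    c=ctrl.camera(n); cv2.imwrite('pics/'+f+'.png',c['frame'][:,:,::-1]); np.savez('pics/'+f+'.npz',**{k:np.array(c[k]) for k in('frame','mtx','dist','R','t')}); return c
def load(f): return dict(np.load('pics/'+f+'.npz'))
def px2w(c,uv,z):
    p=cv2.undistortPoints(np.array(uv,float).reshape(-1,1,2),c['mtx'],c['dist']).reshape(-1,2)
    o=-c['R'].T@c['t']; d=np.c_[p,np.ones(len(p))]@c['R']
    return o+d*((z-o[2])/d[:,2])[:,None]
def w2px(c,X):
    return cv2.projectPoints(np.array(X,float).reshape(-1,1,3),cv2.Rodrigues(c['R'])[0],c['t'],c['mtx'],c['dist'])[0].reshape(-1,2)
def crop(f,x0,y0,x1,y1,s,o):
    im=cv2.imread('pics/'+f+'.png')[y0:y1,x0:x1]; cv2.imwrite('pics/'+o+'.png',cv2.resize(im,None,fx=s,fy=s,interpolation=cv2.INTER_CUBIC))
E
python3 - <<'E'
from h import *
for n in('scene','top','wrist'): c=snap(n,n+'0'); print(n,(-c['R'].T@c['t']).round(3))
print(ctrl.get_obs(),ctrl.tcp_to_grasp)
E
```

```text
scene [1.111 0.468 0.74 ]
top [ 0.439 -0.014  1.066]
wrist [0.159 0.559 0.374]
{'time_s': 0.15, 'q': array([ 9.40718990e-01,  1.81368643e-01,  1.60779916e+00, -1.91992362e-05,
        1.35377241e+00, -2.06274420e-01]), 'dq': array([-1.69124589e-05, -2.98266711e-03, -5.96241902e-03,  3.37042326e-04,
        1.50872634e-04,  6.29117144e-04]), 'joint_efforts': array([ 1.22892168e-03, -4.45267367e+01, -3.51691175e+01, -2.70207811e-04,
        5.93225181e-03,  6.69045380e-05]), 'eef_pos': array([0.23617686, 0.52378965, 0.230582  ]), 'eef_rot': array([-2.65053459e-04,  2.10317132e-01,  9.77632983e-01, -6.19529100e-04]), 'wrist_force': array([ 0.31811353, -0.20435506, -0.17461517]), 'torque': array([ 0.02479512, -0.01856201,  0.03041611]), 'opening': 0.9964737429767169} 0.0187
```

View pics/scene0.png

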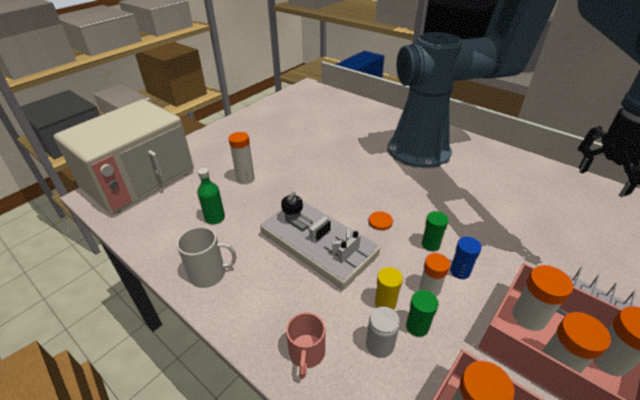

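View pics/top0.png

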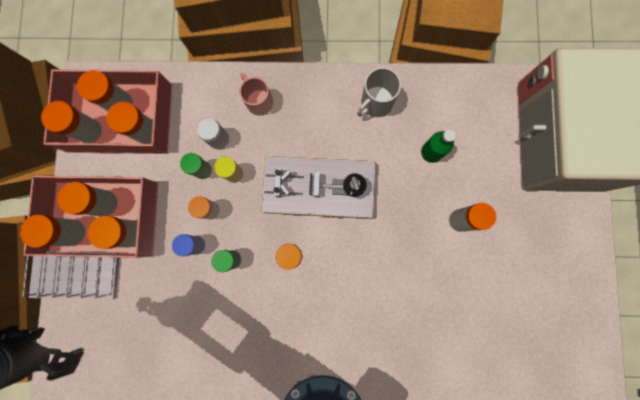

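View pics/wrist0.png

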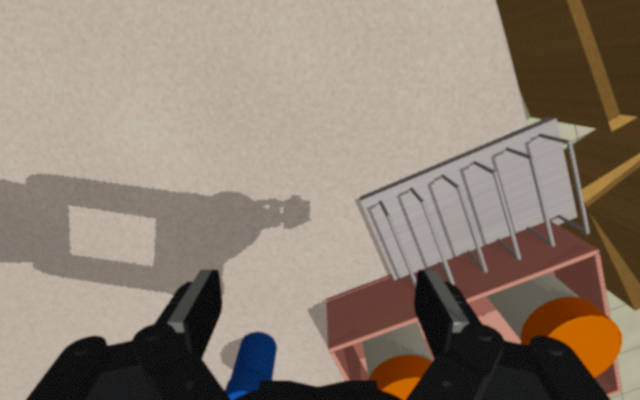

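The top view shows the orange-lidded bottle at about (200,207). The shaker is centred at (320,187), with the fence on its left, the ring at (355,185) and the jaw at (316,184). Look-alikes surround the bottle. Next I'll enlarge crops.

```bash
python3 - <<'E'
from h import *
crop('top0',165,130,265,280,4,'c1')
crop('top0',255,145,385,230,6,'c2')
crop('scene0',250,180,480,370,3,'c3')
E
```

```text
(no output)
```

View pics/c1.png

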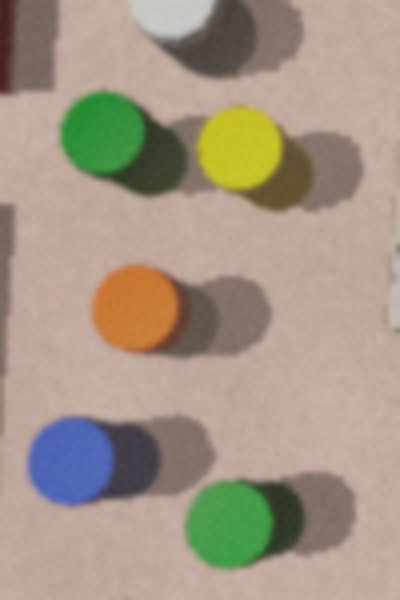

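View pics/c2.png

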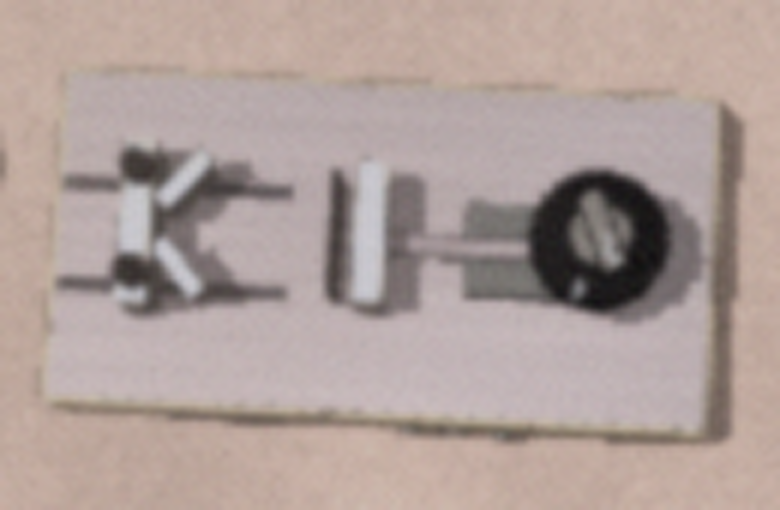

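View pics/c3.png

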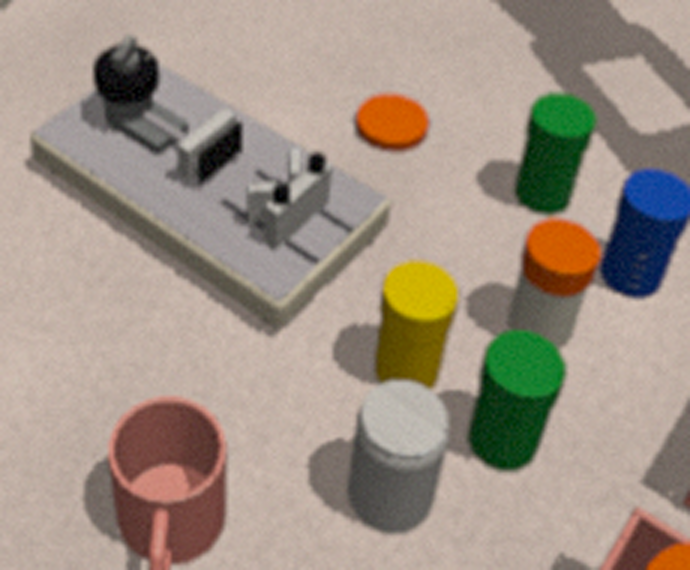

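```bash
python3 - <<'E'
from h import *
c=load('top0')
f=lambda p,s,x0,y0:(np.array(p)+.5)/s-.5+[x0,y0]
w=px2w(c,f([(137,308)],4,165,130),.098);print('bottle',w)
w=px2w(c,f([(240,148),(103,133),(71,461),(230,524)],4,165,130),.1);print('y,g,b,g2\n',w.round(4))
d=px2w(c,f([(66,70),(722,100),(708,435),(45,402)],6,255,145),.045);print(d.round(4))
# fit model rect
m=np.array([(75,130),(75,-160),(-75,-160),(-75,130)])/1000.
m2=m-m.mean(0);d2=d[:,:2]-d[:,:2].mean(0)
th=np.arctan2((m2[:,0]*d2[:,1]-m2[:,1]*d2[:,0]).sum(),(m2*d2).sum())
R=np.array([[np.cos(th),-np.sin(th)],[np.sin(th),np.cos(th)]]);t=d[:,:2].mean(0)-R@m.mean(0)
print('yaw',np.degrees(th),'org',t,(d[:,:2]-(m@R.T+t)).round(4))
print('slot',R@[0,.048]+t,'ring exp',R@[0,-.105]+t)
print('ring seen',px2w(c,f([(599,240)],6,255,145),.107))
j=px2w(c,f([(350,230),(385,230),(330,235)],6,255,145),.09);print('jaw',((j[:,:2]-t)@R).round(4))
E
```

```text
bottle [[0.52609338 0.31025583 0.098     ]]
y,g,b,g2
 [[0.6263 0.2511 0.1   ]
 [0.6345 0.3369 0.1   ]
 [0.4325 0.3444 0.1   ]
 [0.3966 0.2459 0.1   ]]
[[ 0.6661  0.1597  0.045 ]
 [ 0.6565 -0.1259  0.045 ]
 [ 0.5111 -0.1202  0.045 ]
 [ 0.5206  0.1636  0.045 ]]
yaw -1.9081360327120735 org [0.58909171 0.03429378] [[-0.0023 -0.002 ]
 [-0.0022  0.0022]
 [ 0.0023  0.0029]
 [ 0.0022 -0.0031]]
slot [0.59068997 0.08226717] ring exp [ 0.58559551 -0.07064799]
ring seen [[ 0.58498982 -0.06963192  0.107     ]]
jaw [[ 0.0012 -0.0022]
 [ 0.0019 -0.0166]
 [-0.0013  0.0059]]
```

>>> drive_tool(
  deltas=[
    {"slide": [-0.9,-0.2,0],"delta_rot": [0,0,-0.0415],"hand": 1},
    {"slide": [-0.9,-0.3,0],"delta_rot": [0,0,-0.0415],"hand": 1},
    {"slide": [-0.9,-0.4,0],"delta_rot": [0,0,-0.0415],"hand": 1},
    {"slide": [-0.9,-0.6,0],"delta_rot": [0,0,0],"hand": 1},
    {"slide": [-0.9,-0.6,0],"delta_rot": [0,0,0],"hand": 1},
  ],
)

```text
time_s: 0.78
eef_pos: [0.4423, 0.3781, 0.2311]
eef_rot: [-0.0, 0.016, 1.0, -0.0]
wrist_force: [-0.4, 1.1, 0.4]
opening: 1.002
```

```bash
cat >> h.py <<'E'
from scipy.spatial.transform import Rotation as Ro
def resid(X):
    o=ctrl.get_obs(); q=o['eef_rot']; R=Ro.from_quat([q[1],q[2],q[3],q[0]])
    M=R.as_matrix(); d=M.T@(np.array(X)-o['eef_pos'])
    print('t',round(o['time_s'],2),'pos',o['eef_pos'].round(4),'yaw_y',np.degrees(np.arctan2(M[1,1],M[0,1])).round(2),'tilt z',M[:,2].round(4),'slide needed',(d/.05).round(3),'q',o['q'].round(2),'F',o['wrist_force'].round(2),'T',o['torque'].round(3),'op',round(o['opening'],3))
E
python3 -c "
from h import *
resid([.526,.310,.17])"
```

```text
t 0.78 pos [0.4423 0.3781 0.2311] yaw_y 88.14 tilt z [-3.e-04 -1.e-04 -1.e+00] slide needed [-1.718 -1.306  1.221] q [ 0.5   0.2   1.59  0.    1.36 -1.04] F [-0.44  1.1   0.39] T [ 0.013 -0.056  0.007] op 1.002
```

>>> drive_tool(
  deltas=[
    {"slide": [-0.6,-0.4,0.2],"delta_rot": [0,0,0],"hand": 1},
    {"slide": [-0.6,-0.5,0.2],"delta_rot": [0,0,0],"hand": 1},
    {"slide": [-0.4,-0.3,0.3],"delta_rot": [0,0,0],"hand": 1},
    {"slide": [0,0,0],"delta_rot": [0,0,0],"hand": 1},
    {"slide": [0,0,0],"delta_rot": [0,0,0],"hand": 1},
  ],
)

```text
time_s: 1.4
eef_pos: [0.5186, 0.3172, 0.196]
eef_rot: [-0.0, 0.016, 1.0, 0.0]
wrist_force: [-0.1, 0.1, 0.0]
opening: 1.0
```

```bash
python3 -c "
from h import *
snap('wrist','w1');c=snap('top','t1'); crop('t1',150,130,300,280,4,'t1c')
resid([.526,.310,.062])"
```

```text
t 1.5 pos [0.5186 0.3177 0.1967] yaw_y 88.21 tilt z [ 4.e-04  5.e-04 -1.e+00] slide needed [-0.152 -0.15   2.694] q [ 0.35  0.28  1.55  0.    1.3  -1.19] F [-0.44  0.68  0.62] T [-0.007  0.001  0.005] op 1.001
```

View pics/w1.png

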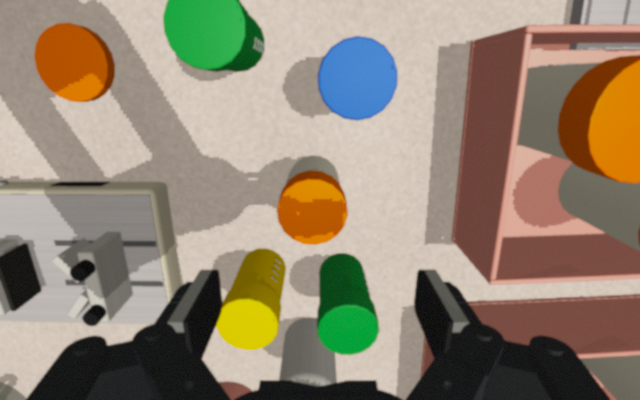

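View pics/t1c.png

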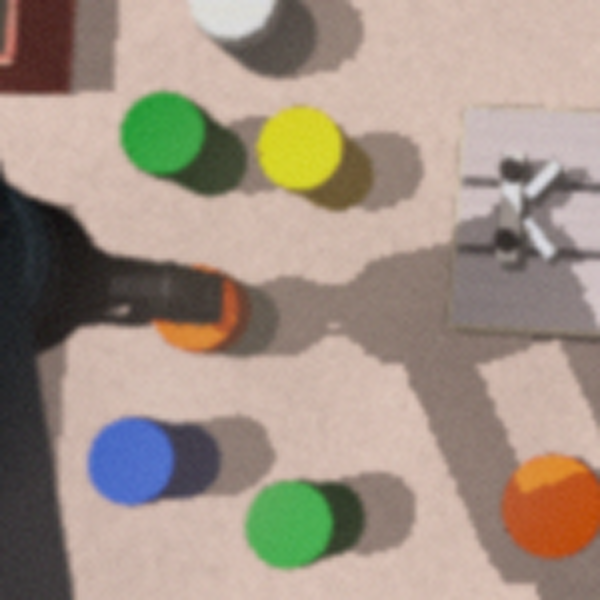

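The wrist image shows the bottle lid centred at about (312,207), radius about 35 px, and the fingers straddling column 318. I'll cross-check the position from this view.

```bash
python3 -c "
from h import *
c=load('w1');print(px2w(c,[(312.5,207.5)],.098), w2px(c,[.526,.3103,.098]))
crop('w1',250,140,380,260,5,'w1c')"
```

```text
[[0.52156324 0.31381802 0.098     ]] [[308.05697925 213.17358064]]
```

View pics/w1c.png

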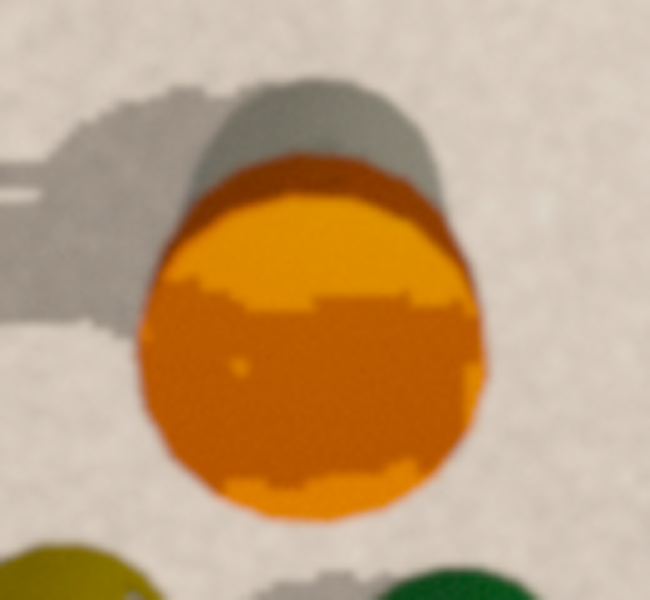

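```bash
python3 -c "
from h import *
c=load('w1');print(px2w(c,[(312.2,211.2)],.098))"
```

```text
[[0.52451473 0.31348065 0.098     ]]
```

>>> drive_tool(
  deltas=[
    {"slide": [-0.13,-0.11,0.2],"delta_rot": [0,0,0],"hand": 1},
    {"slide": [0,0,0.8],"delta_rot": [0,0,0],"hand": 1},
    {"slide": [0,0,0.8],"delta_rot": [0,0,0],"hand": 1},
    {"slide": [0,0,0.6],"delta_rot": [0,0,0],"hand": 1},
    {"slide": [0,0,0.3],"delta_rot": [0,0,0],"hand": 1},
  ],
)

```text
time_s: 2.12
eef_pos: [0.5243, 0.3105, 0.059]
eef_rot: [-0.001, 0.016, 1.0, -0.001]
wrist_force: [-0.7, -0.0, 0.2]
opening: 0.998
```

>>> drive_tool(
  deltas=[
    {"slide": [0,0,0],"delta_rot": [0,0,0],"hand": 1},
    {"slide": [0,0,0],"delta_rot": [0,0,0],"hand": 0},
    {"slide": [0,0,0],"delta_rot": [0,0,0],"hand": 0},
    {"slide": [0,0,0],"delta_rot": [0,0,0],"hand": 0},
    {"slide": [0,0,0],"delta_rot": [0,0,0],"hand": 0},
  ],
)

```text
time_s: 2.75
eef_pos: [0.5269, 0.3116, 0.0633]
eef_rot: [0.002, 0.016, 1.0, 0.001]
wrist_force: [-0.3, 0.7, 7.1]
opening: 0.618
```

```bash
python3 -c "
from h import *
snap('wrist','w2');snap('scene','s2');crop('s2',380,150,580,350,4,'s2c')
resid([.525,.312,.062])"
```

```text
t 2.85 pos [0.5269 0.3116 0.0633] yaw_y 88.14 tilt z [ 0.0032  0.0013 -1.    ] slide needed [0.038 0.008 0.025] q [ 0.34  0.45  1.63  0.    1.06 -1.2 ] F [-0.37  0.98  5.22] T [-0.018  0.107 -0.028] op 0.617
```

View pics/w2.png

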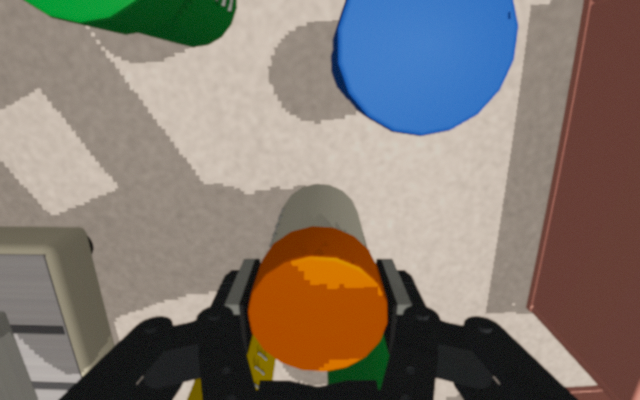

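View pics/s2c.png

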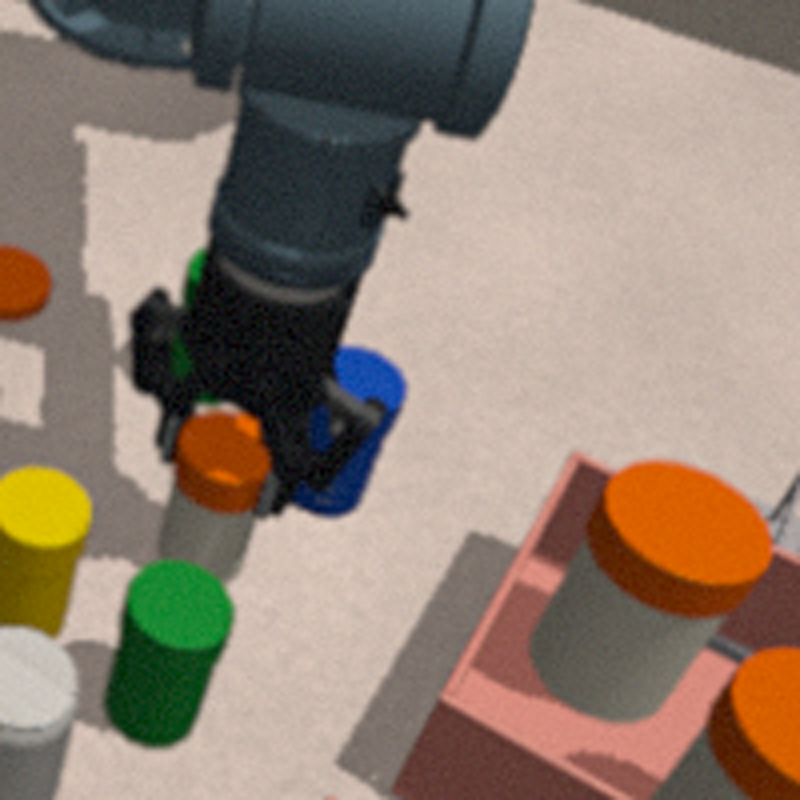

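```bash
python3 -c "
from h import *
c=load('w2');print(px2w(c,[(318,313)],.098), w2px(c,[.525,.312,.098]))
crop('w2',220,200,420,390,4,'w2c')"
```

```text
[[0.52410442 0.31232144 0.098     ]] [[317.2326778  314.97640982]]
```

View pics/w2c.png

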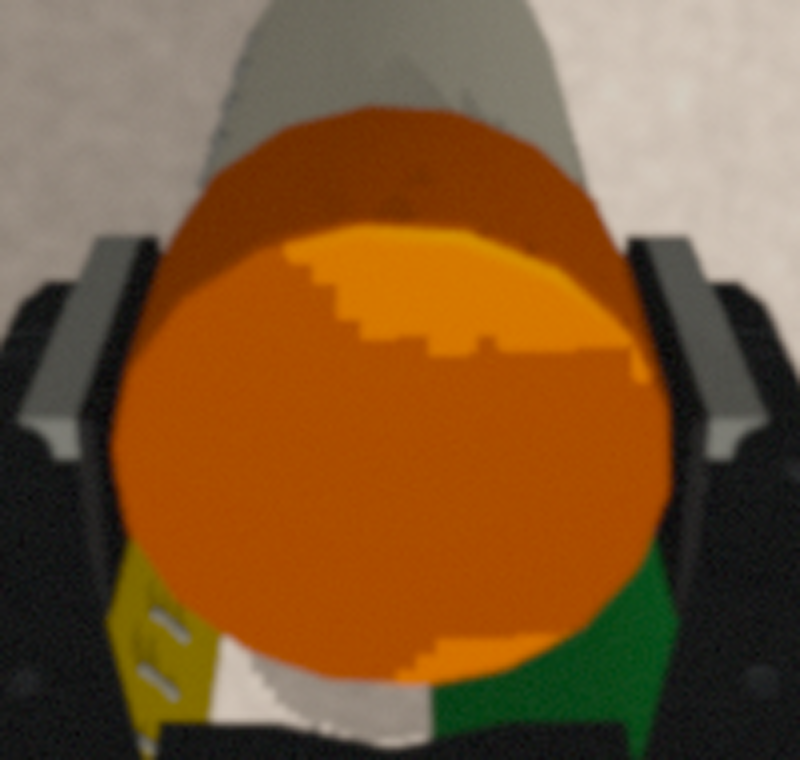

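>>> drive_tool(
  deltas=[
    {"slide": [0,0,-0.1],"delta_rot": [0,0,0],"hand": 0},
    {"slide": [0,0,-0.6],"delta_rot": [0,0,0],"hand": 0},
    {"slide": [0,0,-0.8],"delta_rot": [0,0,0],"hand": 0},
    {"slide": [0,0,-0.7],"delta_rot": [0,0,0],"hand": 0},
    {"slide": [0,0,-0.3],"delta_rot": [0,0,0],"hand": 0},
  ],
)

```text
time_s: 3.48
eef_pos: [0.5264, 0.3112, 0.1886]
eef_rot: [0.001, 0.016, 1.0, 0.001]
wrist_force: [1.0, 0.1, -2.2]
opening: 0.618
```

```bash
python3 -c "
from h import *
snap('wrist','w3');
resid([.5904,.073,.17])"
```

```text
t 3.52 pos [0.5268 0.3114 0.1896] yaw_y 88.13 tilt z [ 0.004   0.0013 -1.    ] slide needed [-1.426 -4.724  0.391] q [ 0.34  0.3   1.55 -0.    1.29 -1.2 ] F [ 1.15 -0.27 -0.17] T [ 0.012 -0.031 -0.028] op 0.62
```

View pics/w3.png

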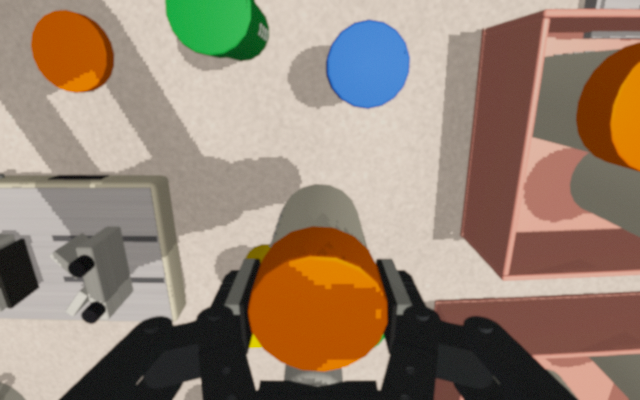

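>>> drive_tool(
  deltas=[
    {"slide": [-0.2,-0.5,0],"delta_rot": [0,0,0],"hand": 0},
    {"slide": [-0.3,-0.8,0],"delta_rot": [0,0,0],"hand": 0},
    {"slide": [-0.3,-0.9,0],"delta_rot": [0,0,0],"hand": 0},
    {"slide": [-0.3,-0.9,0],"delta_rot": [0,0,0],"hand": 0},
    {"slide": [-0.3,-0.9,0],"delta_rot": [0,0,0],"hand": 0},
  ],
)

```text
time_s: 4.15
eef_pos: [0.5882, 0.1073, 0.1843]
eef_rot: [-0.002, 0.016, 1.0, 0.0]
wrist_force: [0.8, -0.2, -2.0]
opening: 0.615
```

>>> drive_tool(
  deltas=[
    {"slide": [0,-0.5,0],"delta_rot": [0,0,0],"hand": 0},
    {"slide": [0,-0.1,0],"delta_rot": [0,0,0],"hand": 0},
    {"slide": [0,0,0],"delta_rot": [0,0,0],"hand": 0},
    {"slide": [0,0,0],"delta_rot": [0,0,0],"hand": 0},
    {"slide": [0,0,0],"delta_rot": [0,0,0],"hand": 0},
  ],
)

```text
time_s: 4.78
eef_pos: [0.5878, 0.0798, 0.1862]
eef_rot: [-0.0, 0.016, 1.0, 0.0]
wrist_force: [-0.7, -0.3, -2.5]
opening: 0.616
```

```bash
python3 -c "
from h import *
snap('wrist','w4');snap('scene','s4');snap('top','t4');crop('s4',250,100,450,300,4,'s4c')
resid([.5924,.0725,.108])"
```

```text
t 4.92 pos [0.588  0.0794 0.1863] yaw_y 88.18 tilt z [ 1.e-04  0.e+00 -1.e+00] slide needed [-0.093 -0.135  1.567] q [-0.07  0.26  1.6   0.    1.28 -1.6 ] F [ 1.32 -0.11 -2.2 ] T [-0.018 -0.016 -0.027] op 0.615
```

View pics/w4.png

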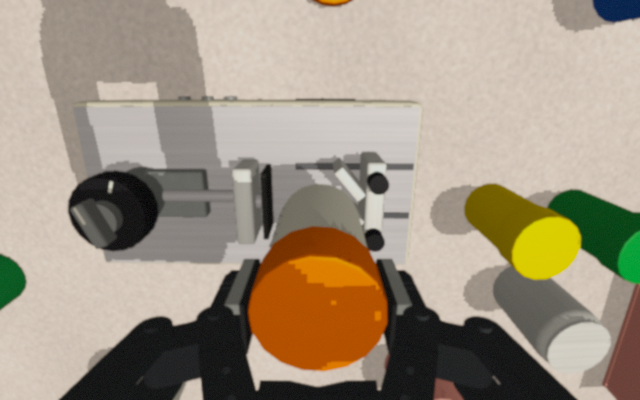

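View pics/s4c.png

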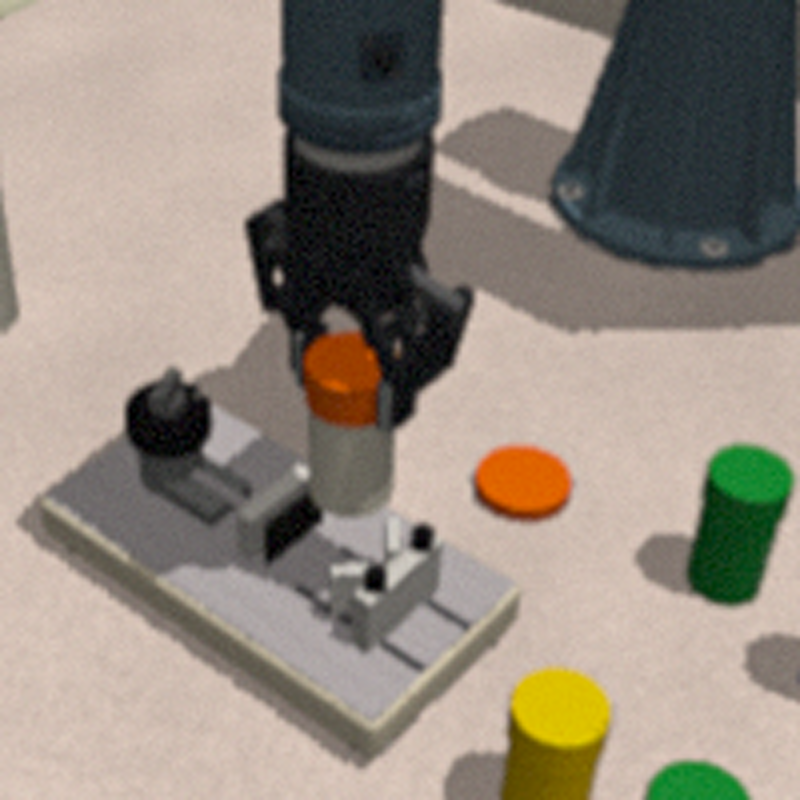

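View pics/t4.png

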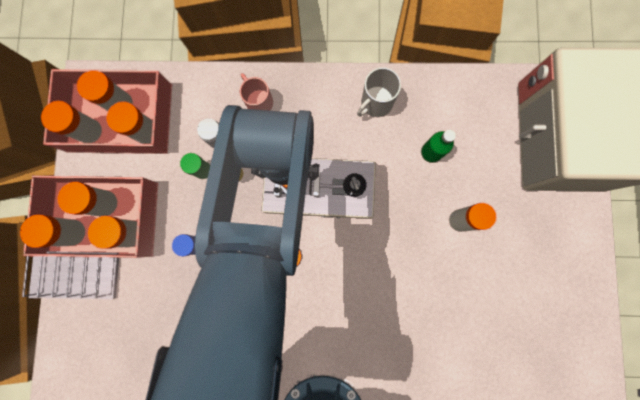

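```bash
python3 -c "
from h import *
c=load('w4')
t=np.array([.5891,.0343]);a=np.radians(-1.9);R=np.array([[np.cos(a),-np.sin(a)],[np.sin(a),np.cos(a)]])
for n,u,z in [('cornerTL -75,-160',(77,103),.045),('TR -75,130',(420,103),.045),('ring 0,-105',(114,208),.107),('jaw face top ends',(272,168),.085),('f',(270,235),.085)]:
  p=px2w(c,[u],z)[0]; print(n,p.round(4),'shaker',(R.T@(p[:2]-t)).round(4))
crop('w4',60,90,430,270,2,'w4c')
"
```

```text
cornerTL -75,-160 [ 0.5102 -0.1133  0.045 ] shaker [-0.074  -0.1501]
TR -75,130 [0.5202 0.1648 0.045 ] shaker [-0.0732  0.1281]
ring 0,-105 [ 0.5801 -0.0621  0.107 ] shaker [-0.0058 -0.0966]
jaw face top ends [0.5605 0.0479 0.085 ] shaker [-0.0291  0.0126]
f [0.6139 0.0423 0.085 ] shaker [0.0245 0.0088]
```

View pics/w4c.png

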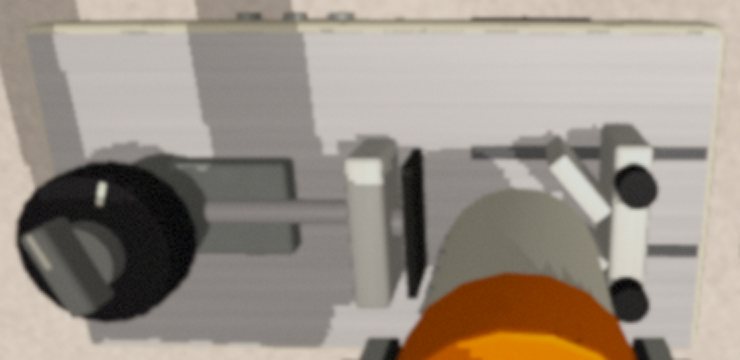

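```bash
python3 -c "
from h import *
t=np.array([.5891,.0343]);a=np.radians(-1.9);R=np.array([[np.cos(a),-np.sin(a)],[np.sin(a),np.cos(a)]])
def sw(x,y,z): return [*(R@[x,y]+t),z]
pts=[sw(x,y,.045) for x,y in((75,130),(75,-160),(-75,-160),(-75,130)) for x,y in [(x/1e3,y/1e3)]]
pts+=[sw(.028*np.cos(k),-.105+.028*np.sin(k),.107) for k in np.linspace(0,6.28,13)]
pts+=[sw(0,.048,.045),sw(-.03,.0,.09),sw(.03,0,.09)]
for f,b,s in (('top0',(255,145,385,230),6),('scene0',(250,180,390,300),5),('w4',(60,90,430,270),2)):
  c=load(f);uv=w2px(c,pts);im=cv2.imread('pics/%s.png'%f)[b[1]:b[3],b[0]:b[2]];im=cv2.resize(im,None,fx=s,fy=s,interpolation=cv2.INTER_CUBIC)
  for p in uv:
    q=((p-[b[0],b[1]]+.5)*s-.5).round().astype(int); cv2.circle(im,tuple(map(int,q)),3,(0,0,255),-1)
  cv2.imwrite('pics/ov_%s.png'%f,im); print(f,c['dist'].round(3))
  p=[[114.,208.]]; print(w2px(c,px2w(c,p,.1)))
"
```

```text
top0 [0.012 0.    0.    0.    0.   ]
[[114. 208.]]
scene0 [-0.034  0.     0.     0.     0.   ]
[[114.00000001 208.        ]]
w4 [-0.036  0.     0.     0.     0.   ]
[[114.00000003 208.        ]]
```

View pics/ov_top0.png

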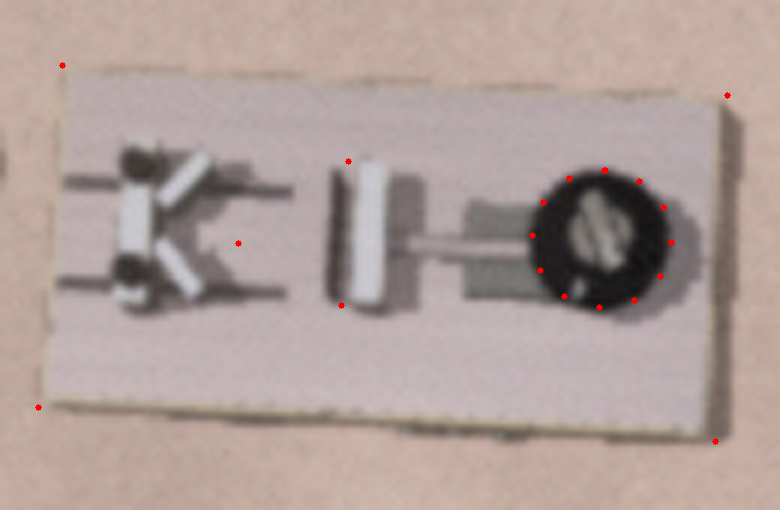

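View pics/ov_scene0.png

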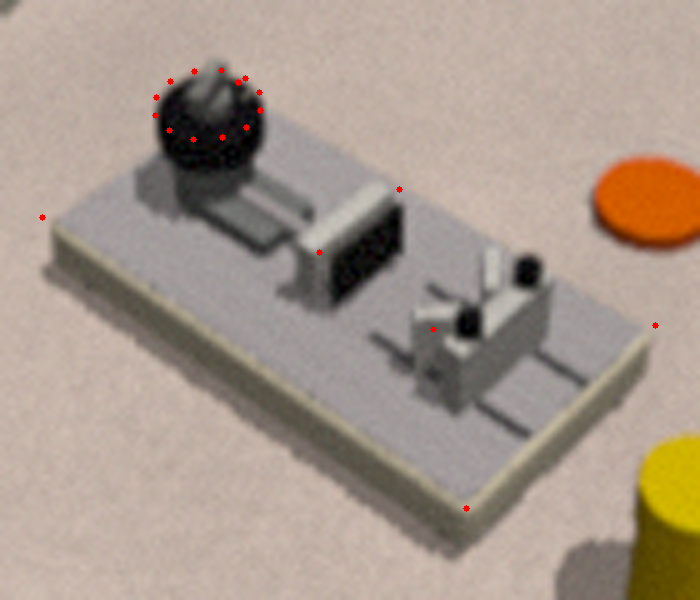

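View pics/ov_w4.png

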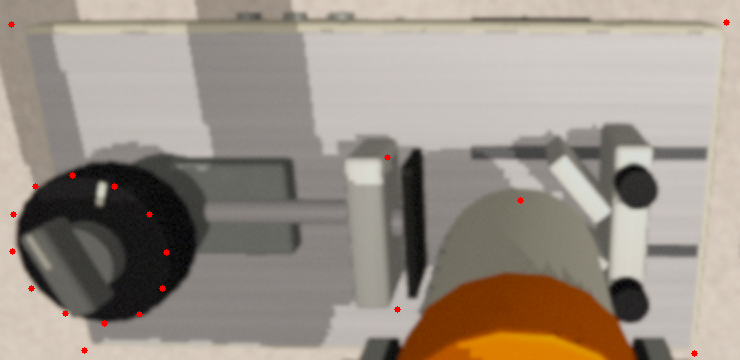

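>>> drive_tool(
  deltas=[
    {"slide": [-0.09,-0.12,0],"delta_rot": [0,0,0],"hand": 0},
    {"slide": [0,0,0.4],"delta_rot": [0,0,0],"hand": 0},
    {"slide": [0,0,0.3],"delta_rot": [0,0,0],"hand": 0},
    {"slide": [0,0,0],"delta_rot": [0,0,0],"hand": 0},
    {"slide": [0,0,0],"delta_rot": [0,0,0],"hand": 0},
  ],
)

```text
time_s: 5.55
eef_pos: [0.5926, 0.0725, 0.1517]
eef_rot: [0.0, 0.016, 1.0, -0.0]
wrist_force: [0.1, -0.2, -2.3]
opening: 0.616
```

```bash
python3 -c "
from h import *
snap('wrist','w5');snap('scene','s5');crop('s5',270,140,410,280,5,'s5c')
resid([.5924,.0735,.110])"
```

```text
t 5.65 pos [0.5929 0.0726 0.1521] yaw_y 88.13 tilt z [ 1.4e-03 -1.0e-04 -1.0e+00] slide needed [0.012 0.018 0.843] q [-0.08  0.31  1.62 -0.    1.21 -1.61] F [ 1.01  0.26 -2.6 ] T [ 0.02  -0.041  0.014] op 0.621
```

View pics/w5.png

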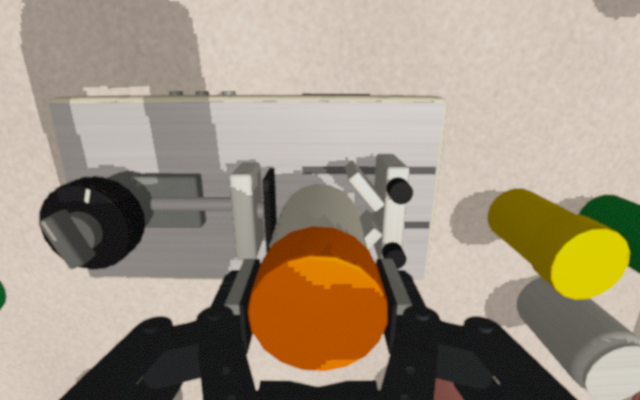

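View pics/s5c.png

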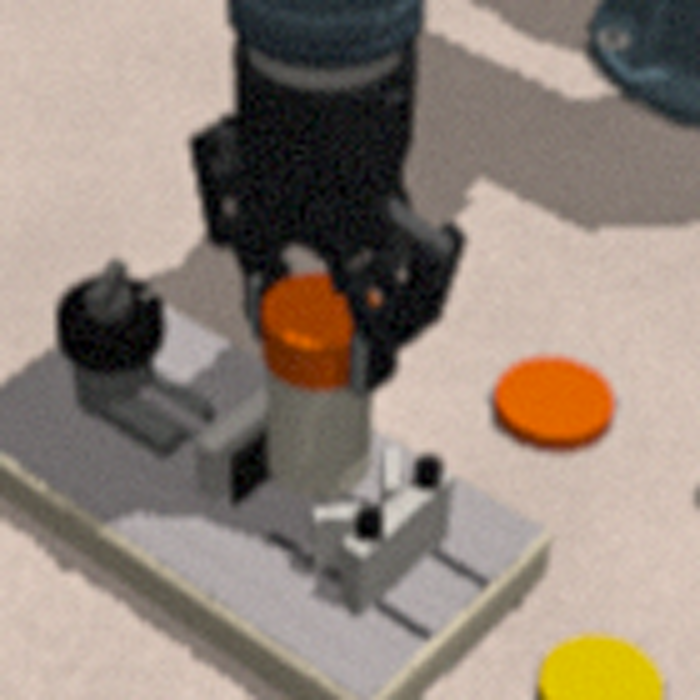

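```bash
python3 -c "
from h import *
c=load('w5')
b=(220,140,430,290);s=4
im=cv2.imread('pics/w5.png')[b[1]:b[3],b[0]:b[2]];im=cv2.resize(im,None,fx=s,fy=s,interpolation=cv2.INTER_CUBIC)[:600,:800]
for k in np.linspace(0,6.28,41):
  p=w2px(c,[.5907+.025*np.cos(k),.073+.025*np.sin(k),.0888])[0]
  q=((p-[b[0],b[1]]+.5)*s-.5); cv2.circle(im,(int(q[0]),int(q[1])),2,(0,0,255),-1)
cv2.imwrite('pics/ov5.png',im)
"
```

```text
(no output)
```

View pics/ov5.png

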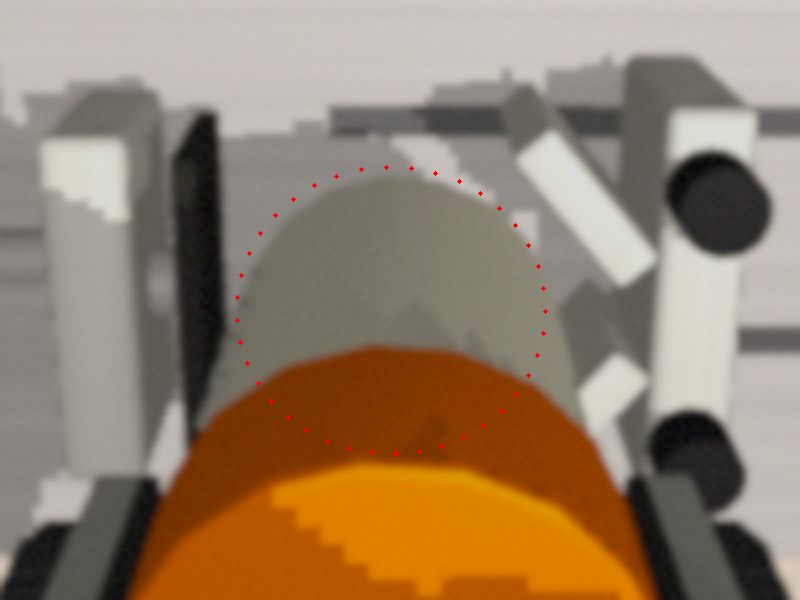

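>>> drive_tool(
  deltas=[
    {"slide": [-0.03,0.02,0.2],"delta_rot": [0,0,0],"hand": 0},
    {"slide": [0,0,0.4],"delta_rot": [0,0,0],"hand": 0},
    {"slide": [0,0,0.2],"delta_rot": [0,0,0],"hand": 0},
    {"slide": [0,0,0],"delta_rot": [0,0,0],"hand": 0},
    {"slide": [0,0,0],"delta_rot": [0,0,0],"hand": 0},
  ],
)

```text
time_s: 6.28
eef_pos: [0.5938, 0.0735, 0.1111]
eef_rot: [-0.0, 0.016, 1.0, 0.0]
wrist_force: [0.0, -0.7, -1.4]
opening: 0.617
```

```bash
python3 -c "
from h import *
resid([.5929,.0735,.1085])"
```

```text
t 6.28 pos [0.5938 0.0735 0.1111] yaw_y 88.13 tilt z [-4.e-04  0.e+00 -1.e+00] slide needed [ 0.018 -0.002  0.051] q [-0.07  0.36  1.64 -0.    1.14 -1.61] F [ 0.02 -0.68 -1.43] T [0.014 0.    0.021] op 0.617
```

>>> drive_tool(
  deltas=[
    {"slide": [0,0,0.03],"delta_rot": [0,0,0],"hand": 0},
    {"slide": [0,0,0.02],"delta_rot": [0,0,0],"hand": 0},
    {"slide": [0,0,0.02],"delta_rot": [0,0,0],"hand": 0},
    {"slide": [0,0,0],"delta_rot": [0,0,0],"hand": 0},
    {"slide": [0,0,0],"delta_rot": [0,0,0],"hand": 0},
  ],
)

```text
time_s: 6.9
eef_pos: [0.5941, 0.0736, 0.1083]
eef_rot: [0.0, 0.016, 1.0, -0.0]
wrist_force: [-1.5, -0.0, 3.3]
opening: 0.617
```

```bash
python3 -c "
from h import *
resid([.5929,.0735,.1085])"
```

```text
t 6.9 pos [0.5941 0.0736 0.1083] yaw_y 88.13 tilt z [ 6.e-04 -1.e-04 -1.e+00] slide needed [ 0.024 -0.002 -0.004] q [-0.07  0.37  1.64 -0.    1.13 -1.61] F [-1.54 -0.05  3.28] T [-0.066  0.274 -0.044] op 0.617
```

>>> drive_tool(
  deltas=[
    {"slide": [0,0,0],"delta_rot": [0,0,0],"hand": 0.75},
    {"slide": [0,0,0],"delta_rot": [0,0,0],"hand": 0.9},
    {"slide": [0,0,0],"delta_rot": [0,0,0],"hand": 1},
    {"slide": [0,0,0],"delta_rot": [0,0,0],"hand": 1},
    {"slide": [0,0,-0.2],"delta_rot": [0,0,0],"hand": 1},
  ],
)

```text
time_s: 7.52
eef_pos: [0.5931, 0.0736, 0.1173]
eef_rot: [-0.001, 0.016, 1.0, 0.0]
wrist_force: [-0.4, 0.0, 0.2]
opening: 0.999
```

>>> drive_tool(
  deltas=[
    {"slide": [0,0,-0.7],"delta_rot": [0,0,0],"hand": 1},
    {"slide": [0,0,-0.8],"delta_rot": [0,0,0],"hand": 1},
    {"slide": [0,0,-0.7],"delta_rot": [0,0,0],"hand": 1},
    {"slide": [0,0,-0.3],"delta_rot": [0,0,0],"hand": 1},
    {"slide": [0,0,0],"delta_rot": [0,0,0],"hand": 1},
  ],
)

```text
time_s: 8.15
eef_pos: [0.5943, 0.0735, 0.2438]
eef_rot: [0.001, 0.016, 1.0, -0.0]
wrist_force: [0.5, -0.3, 0.2]
opening: 0.996
```

```bash
python3 -c "
from h import *
snap('wrist','w6');snap('scene','s6');crop('s6',250,140,400,280,5,'s6c')
resid([.585,-.070,.17])"
```

```text
t 8.25 pos [0.593  0.0736 0.2412] yaw_y 88.13 tilt z [-2.3e-03  1.0e-04 -1.0e+00] slide needed [ 0.064 -2.875  1.424] q [-0.07  0.22  1.54 -0.    1.38 -1.61] F [ 0.52 -0.04 -1.07] T [-0.031 -0.019  0.043] op 1.005
```

View pics/w6.png

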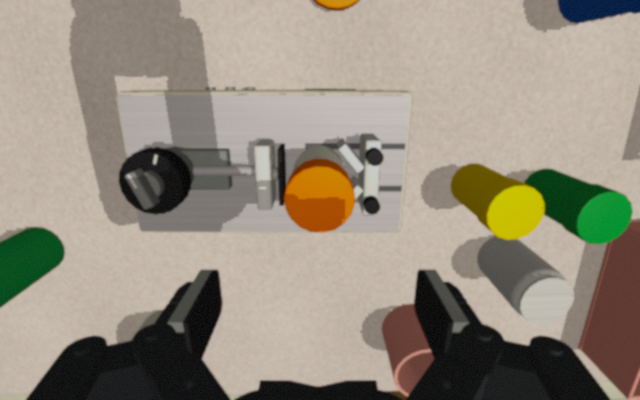

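View pics/s6c.png

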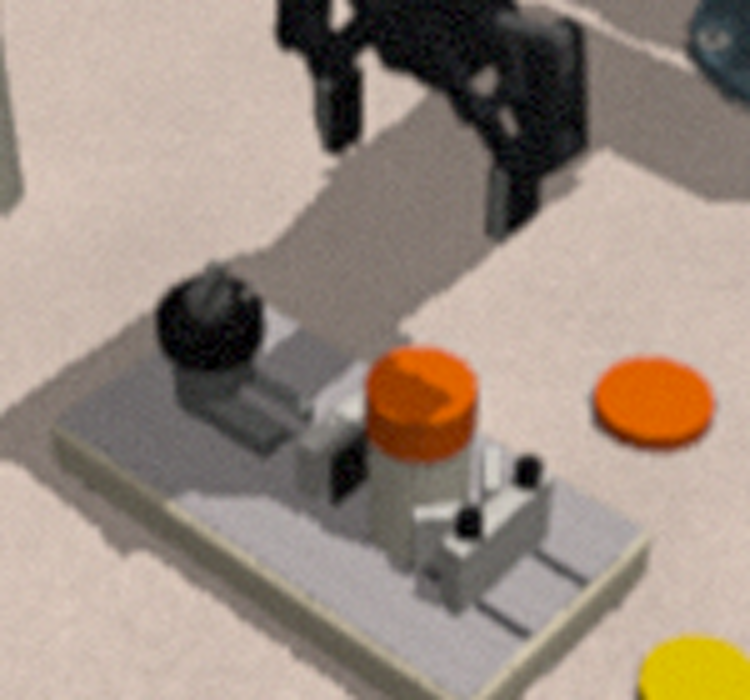

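>>> drive_tool(
  deltas=[
    {"slide": [0.1,-0.5,0],"delta_rot": [0,0,0],"hand": 1},
    {"slide": [0,-0.8,0.1],"delta_rot": [0,0,0],"hand": 1},
    {"slide": [0,-0.8,0.3],"delta_rot": [0,0,0],"hand": 1},
    {"slide": [0,-0.6,0.3],"delta_rot": [0,0,0],"hand": 1},
    {"slide": [0,-0.15,0.2],"delta_rot": [0,0,0],"hand": 1},
  ],
)

```text
time_s: 8.88
eef_pos: [0.5828, -0.07, 0.1949]
eef_rot: [-0.002, 0.018, 1.0, 0.001]
wrist_force: [-0.6, 0.2, -0.2]
opening: 1.0
```

>>> drive_tool(
  deltas=[
    {"slide": [0,0,0],"delta_rot": [0,0,0],"hand": 1},
    {"slide": [0,0,0],"delta_rot": [0,0,0],"hand": 1},
    {"slide": [0,0,0],"delta_rot": [0,0,0],"hand": 1},
    {"slide": [0,0,0],"delta_rot": [0,0,0],"hand": 1},
    {"slide": [0,0,0],"delta_rot": [0,0,0],"hand": 1},
  ],
)

```text
time_s: 9.5
eef_pos: [0.5844, -0.0684, 0.1981]
eef_rot: [0.0, 0.016, 1.0, -0.0]
wrist_force: [0.1, -0.7, -0.4]
opening: 0.999
```

```bash
python3 -c "
from h import *
snap('wrist','w7');crop('w7',230,160,430,310,4,'w7c')
c=load('w7');print(w2px(c,[[.585,-.070,.107],[.5850,-.07,.1275]]))
resid([.585,-.070,.0775])"
```

```text
[[314.70455183 207.45331227]
 [314.44030223 217.95088636]]
t 9.55 pos [ 0.5843 -0.0685  0.198 ] yaw_y 88.15 tilt z [ 3.e-04 -1.e-04 -1.e+00] slide needed [-0.015 -0.03   2.41 ] q [-0.32  0.24  1.61 -0.    1.3  -1.86] F [0.28 0.65 0.21] T [0.039 0.016 0.021] op 0.997
```

View pics/w7.png

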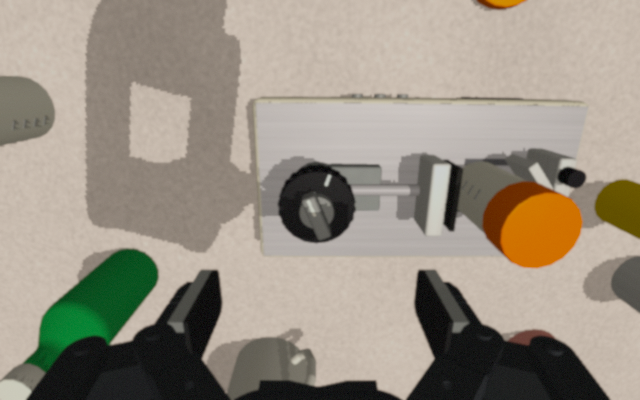

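View pics/w7c.png

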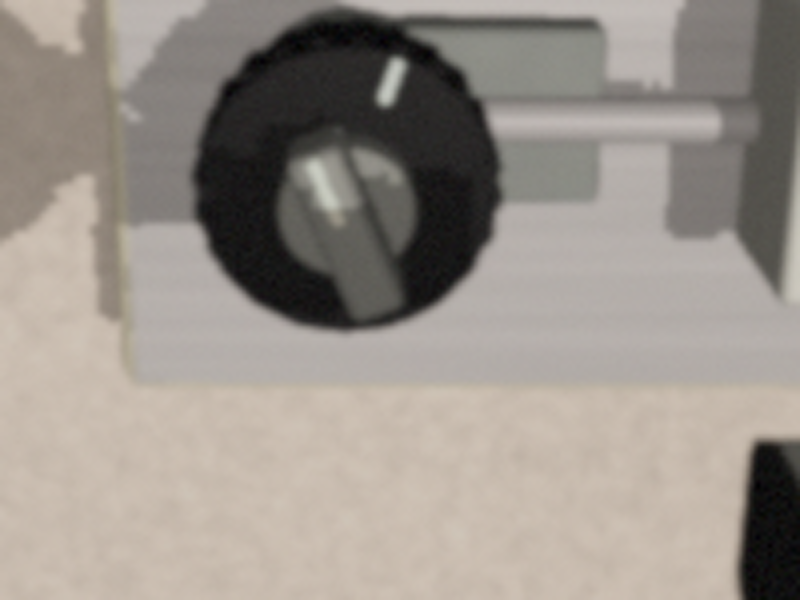

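>>> drive_tool(
  deltas=[
    {"slide": [0,-0.02,0.4],"delta_rot": [0,0,0],"hand": 1},
    {"slide": [0,0,0.7],"delta_rot": [0,0,0],"hand": 1},
    {"slide": [0,0,0.7],"delta_rot": [0,0,0],"hand": 1},
    {"slide": [0,0,0.4],"delta_rot": [0,0,0],"hand": 1},
    {"slide": [0,0,0.2],"delta_rot": [0,0,0],"hand": 1},
  ],
)

```text
time_s: 10.18
eef_pos: [0.5838, -0.0696, 0.0768]
eef_rot: [-0.001, 0.016, 1.0, 0.0]
wrist_force: [-0.2, 0.3, 0.0]
opening: 1.001
```

>>> drive_tool(
  deltas=[
    {"slide": [0,0,0],"delta_rot": [0,0,0],"hand": 1},
    {"slide": [0,0,0],"delta_rot": [0,0,0],"hand": 1},
    {"slide": [0,0,0],"delta_rot": [0,0,0],"hand": 1},
    {"slide": [0,0,0],"delta_rot": [0,0,0],"hand": 1},
    {"slide": [0,0,0],"delta_rot": [0,0,0],"hand": 1},
  ],
)

```text
time_s: 10.8
eef_pos: [0.5843, -0.0697, 0.0781]
eef_rot: [0.0, 0.016, 1.0, -0.0]
wrist_force: [-0.5, -0.1, -0.4]
opening: 0.998
```

```bash
python3 -c "
from h import *
snap('wrist','w8');snap('scene','s8');crop('s8',230,130,390,280,5,'s8c')
resid([.584,-.0695,.075])"
```

```text
t 10.9 pos [ 0.5842 -0.0697  0.0779] yaw_y 88.13 tilt z [ 1.e-04 -0.e+00 -1.e+00] slide needed [0.003 0.004 0.058] q [-0.32  0.39  1.68  0.    1.07 -1.86] F [ 0.1  -0.42 -0.38] T [ 0.023 -0.038  0.012] op 0.999
```

View pics/w8.png

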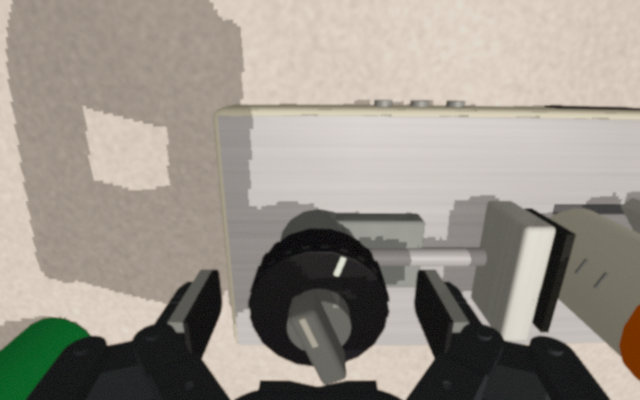

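View pics/s8c.png

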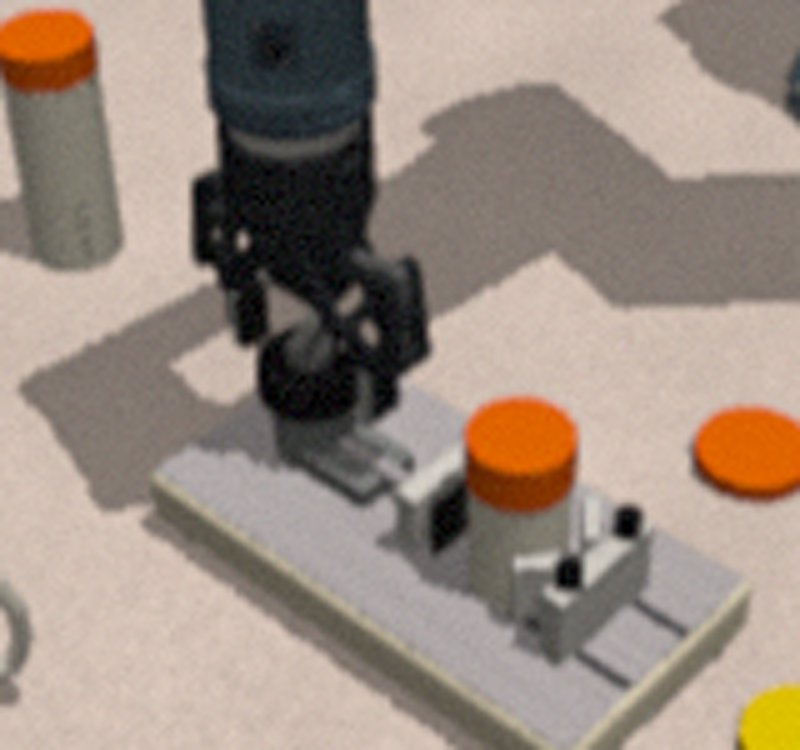

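```bash
python3 -c "
from h import *
c=load('w8');print(w2px(c,[[.5842,-.0697,.107],[.5842+.028,-.0697,.107],[.5842-.028,-.0697,.107]]))
crop('w8',230,200,410,390,3,'w8c')"
```

```text
[[316.21497685 309.19154805]
 [318.4931647  363.89098856]
 [313.59150807 245.8596162 ]]
```

View pics/w8c.png

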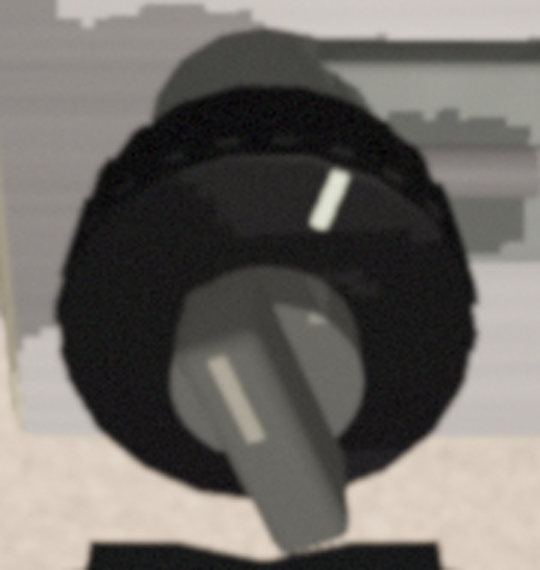

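>>> drive_tool(
  deltas=[
    {"slide": [-0.02,0,0.05],"delta_rot": [0,0,0],"hand": 1},
    {"slide": [0,0,0],"delta_rot": [0,0,0],"hand": 0.8},
    {"slide": [0,0,0],"delta_rot": [0,0,0],"hand": 0},
    {"slide": [0,0,0],"delta_rot": [0,0,0],"hand": 0},
    {"slide": [0,0,0],"delta_rot": [0,0,0],"hand": 0},
  ],
)

```text
time_s: 11.52
eef_pos: [0.5851, -0.0695, 0.0756]
eef_rot: [-0.0, 0.016, 1.0, 0.0]
wrist_force: [-1.7, 3.0, 5.7]
opening: 0.637
```

```bash
python3 -c "
from h import *
snap('wrist','w9');crop('w9',230,200,410,390,3,'w9c')
resid([.584,-.0695,.075])"
```

```text
t 11.57 pos [ 0.5851 -0.0695  0.0756] yaw_y 88.13 tilt z [-2.e-04  4.e-04 -1.e+00] slide needed [ 0.021 -0.002  0.011] q [-0.32  0.39  1.68  0.    1.07 -1.86] F [-3.08  1.79  5.39] T [ 0.49   0.387 -0.052] op 0.64
```

View pics/w9.png

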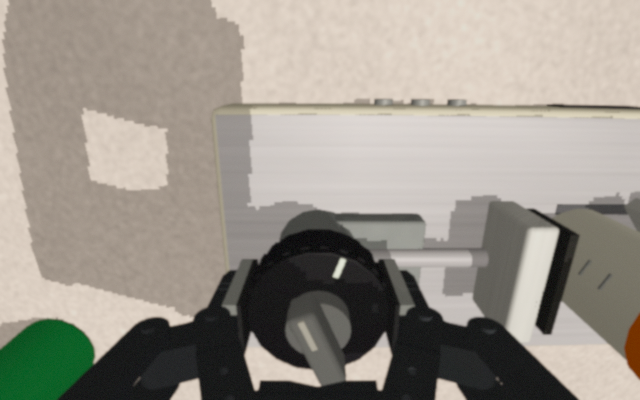

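>>> drive_tool(
  deltas=[
    {"slide": [0,0,0],"delta_rot": [0,0,0.03],"hand": 0},
    {"slide": [0,0,0],"delta_rot": [0,0,0.03],"hand": 0},
    {"slide": [0,0,0],"delta_rot": [0,0,0.03],"hand": 0},
    {"slide": [0,0,0],"delta_rot": [0,0,0.03],"hand": 0},
    {"slide": [0,0,0],"delta_rot": [0,0,0.03],"hand": 0},
  ],
)

```text
time_s: 12.2
eef_pos: [0.5852, -0.0689, 0.0755]
eef_rot: [-0.0, 0.25, 0.968, 0.0]
wrist_force: [-2.3, 4.8, 5.3]
opening: 0.639
```

```bash
python3 -c "
from h import *
snap('wrist','w10');snap('scene','s10');crop('s10',250,150,410,290,5,'s10c')
resid([.5851,-.0695,.0756])"
```

```text
t 12.3 pos [ 0.5852 -0.0689  0.0755] yaw_y 61.04 tilt z [ 1.0e-04  1.2e-03 -1.0e+00] slide needed [-0.004 -0.012 -0.002] q [-0.32  0.39  1.68  0.    1.07 -1.39] F [-1.7   4.93  5.9 ] T [ 0.817  0.245 -0.324] op 0.638
```

View pics/w10.png

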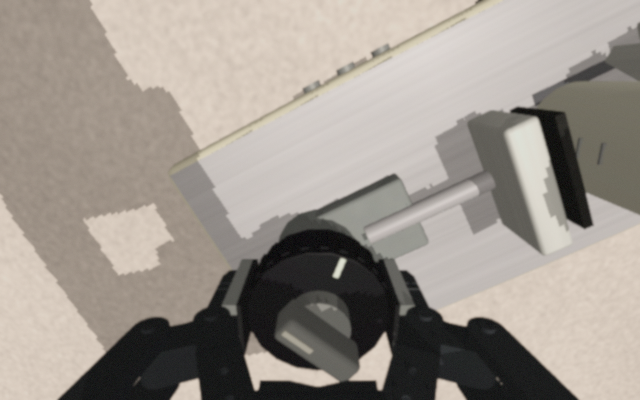

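View pics/s10c.png

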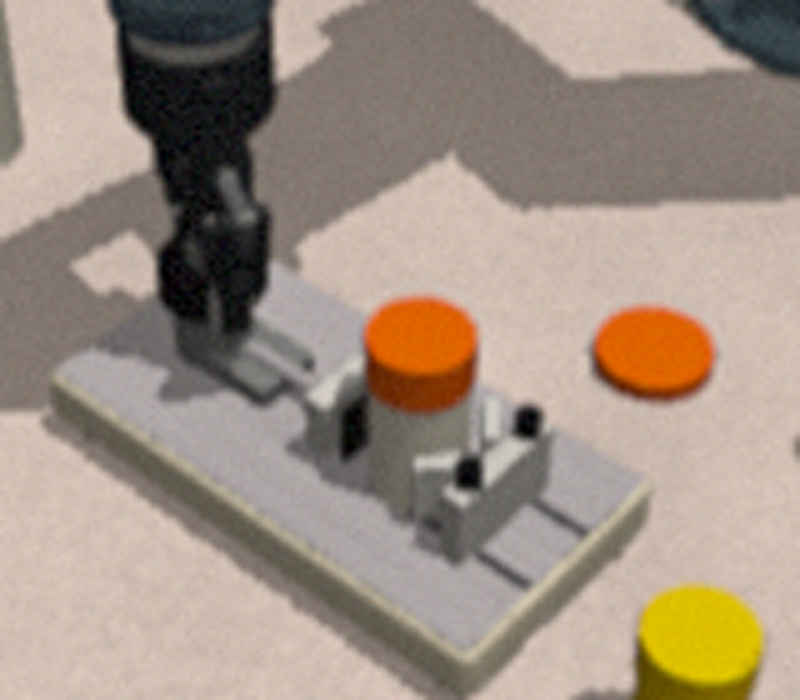

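>>> drive_tool(
  deltas=[
    {"slide": [0,0,0],"delta_rot": [0,0,0.02],"hand": 0},
    {"slide": [0,0,0],"delta_rot": [0,0,0.02],"hand": 0},
    {"slide": [0,0,0],"delta_rot": [0,0,0.02],"hand": 0},
    {"slide": [0,0,0],"delta_rot": [0,0,0.02],"hand": 0},
    {"slide": [0,0,0],"delta_rot": [0,0,0],"hand": 0},
  ],
)

```text
time_s: 12.92
eef_pos: [0.5854, -0.0687, 0.0755]
eef_rot: [0.0, 0.369, 0.93, 0.001]
wrist_force: [-1.4, 6.1, 5.4]
opening: 0.643
```

```bash
python3 -c "
from h import *
snap('scene','s11');crop('s11',300,180,400,270,7,'s11c')
resid([.5851,-.0695,.0756])"
```

```text
t 12.97 pos [ 0.5854 -0.0687  0.0755] yaw_y 46.75 tilt z [ 6.0e-04  1.5e-03 -1.0e+00] slide needed [-0.007 -0.016 -0.001] q [-0.32  0.39  1.68  0.    1.07 -1.14] F [-0.48  6.25  5.3 ] T [ 0.925  0.063 -0.313] op 0.637
```

View pics/s11c.png

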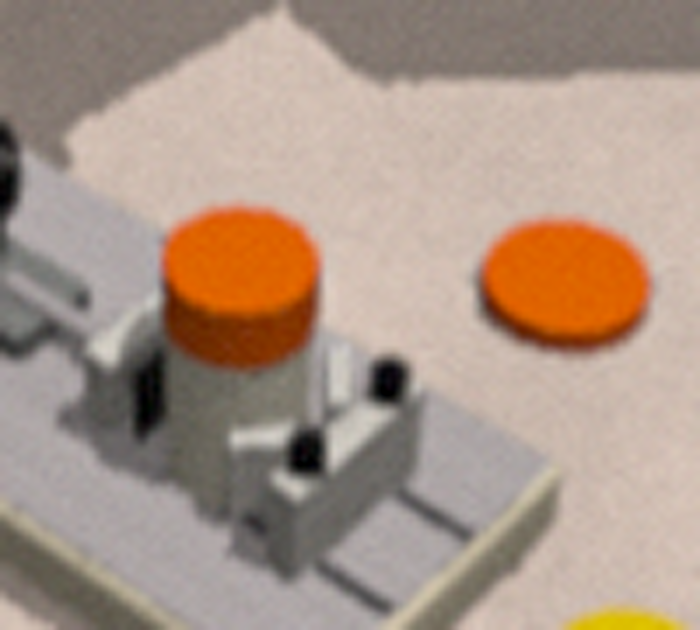

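>>> drive_tool(
  deltas=[
    {"slide": [0,0,0],"delta_rot": [0,0,0.02],"hand": 0},
    {"slide": [0,0,0],"delta_rot": [0,0,0.02],"hand": 0},
    {"slide": [0,0,0],"delta_rot": [0,0,0],"hand": 0},
    {"slide": [0,0,0],"delta_rot": [0,0,0],"hand": 0},
    {"slide": [0,0,0],"delta_rot": [0,0,0],"hand": 0},
  ],
)

```text
time_s: 13.6
eef_pos: [0.5855, -0.0686, 0.0755]
eef_rot: [0.0, 0.426, 0.905, 0.001]
wrist_force: [-0.6, 6.1, 4.9]
opening: 0.641
```

```bash
python3 -c "
from h import *
snap('scene','s12')
T=[]
for i in range(4):
  ctrl.camera('wrist'); T.append(ctrl.get_obs()['torque'][2])
print(np.round(T,3)); snap('wrist','w12')
resid([.5851,-.0695,.0756])"
```

```text
[-0.387 -0.265 -0.288 -0.23 ]
t 13.9 pos [ 0.5856 -0.0686  0.0755] yaw_y 39.55 tilt z [ 0.001   0.0017 -1.    ] slide needed [-0.008 -0.019 -0.001] q [-0.32  0.39  1.68  0.    1.07 -1.01] F [-0.99  6.47  4.71] T [ 0.96   0.062 -0.301] op 0.64
```

View pics/w12.png

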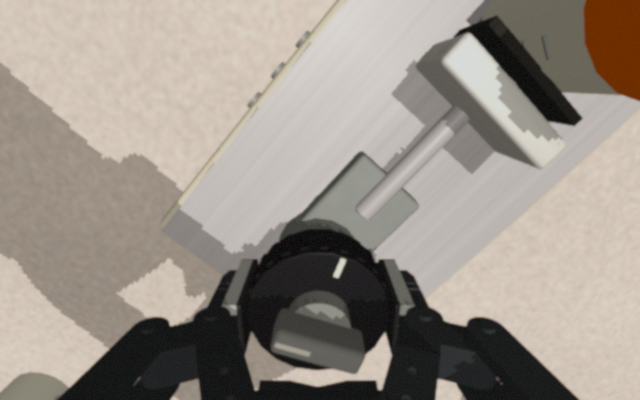

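```bash
cat >> h.py <<'E'
def lid(f):
    c=load(f);im=c['frame'][160:270,300:380];h=cv2.cvtColor(im,cv2.COLOR_RGB2HSV)
    m=((h[...,0]<15)&(h[...,1]>200)&(h[...,2]>90)).astype(np.uint8);m[:, 62:]=0
    n,l,s,ce=cv2.connectedComponentsWithStats(m);i=1+s[1:,4].argmax();return (ce[i]+[300,160]).round(2),s[i]
def meas(tag,n=10):
    T=[];F=[]
    for i in range(n):
        c=snap('scene',tag) if i==0 else ctrl.camera('wrist')
        o=ctrl.get_obs();T.append(o['torque'][2])
    q=o['eef_rot'];M=Ro.from_quat([q[1],q[2],q[3],q[0]]).as_matrix();y=np.degrees(np.arctan2(M[1,1],M[0,1]))
    print('t',round(o['time_s'],2),'ring deg',round(88.13-y,2),'rad',round(np.radians(88.13-y),4),'T',np.mean(T).round(4),'sd',np.std(T).round(3),'lid',lid(tag),'pos',o['eef_pos'].round(4),'F',o['wrist_force'].round(1))
E
python3 -c "
from h import *
for f in ('s6','s8','s10','s11','s12'): print(f,lid(f))
meas('s13')"
```

```text
s6 (array([333.64, 220.42]), array([ 24,  50,  21,  22, 387], dtype=int32))
s8 (array([333.66, 220.49]), array([ 24,  50,  21,  22, 386], dtype=int32))
s10 (array([333.65, 220.52]), array([ 24,  50,  21,  22, 387], dtype=int32))
s11 (array([333.81, 220.73]), array([ 24,  50,  21,  22, 388], dtype=int32))
s12 (array([334.28, 221.03]), array([ 24,  51,  22,  22, 384], dtype=int32))
t 14.4 ring deg 48.58 rad 0.8478 T -0.2819 sd 0.032 lid (array([334.21, 220.96]), array([ 24,  51,  22,  21, 384], dtype=int32)) pos [ 0.5855 -0.0686  0.0755] F [0.1 6.7 4.9]
```

>>> drive_tool(
  deltas=[
    {"slide": [0,0,0],"delta_rot": [0,0,0.015],"hand": 0},
    {"slide": [0,0,0],"delta_rot": [0,0,0.015],"hand": 0},
    {"slide": [0,0,0],"delta_rot": [0,0,0],"hand": 0},
    {"slide": [0,0,0],"delta_rot": [0,0,0],"hand": 0},
    {"slide": [0,0,0],"delta_rot": [0,0,0],"hand": 0},
  ],
)

```text
time_s: 15.02
eef_pos: [0.5856, -0.0685, 0.0756]
eef_rot: [0.0, 0.468, 0.884, 0.001]
wrist_force: [-0.6, 6.6, 4.5]
opening: 0.637
```

```bash
python3 -c "
from h import *
meas('s14')"
```

```text
t 15.53 ring deg 53.98 rad 0.9421 T -0.2727 sd 0.031 lid (array([334.82, 221.22]), array([ 25,  51,  21,  22, 387], dtype=int32)) pos [ 0.5856 -0.0685  0.0755] F [1.1 7.  5. ]
```

>>> drive_tool(
  deltas=[
    {"slide": [0,0,0],"delta_rot": [0,0,0.015],"hand": 0},
    {"slide": [0,0,0],"delta_rot": [0,0,0.015],"hand": 0},
    {"slide": [0,0,0],"delta_rot": [0,0,0],"hand": 0},
    {"slide": [0,0,0],"delta_rot": [0,0,0],"hand": 0},
    {"slide": [0,0,0],"delta_rot": [0,0,0],"hand": 0},
  ],
)

```text
time_s: 16.15
eef_pos: [0.5858, -0.0685, 0.0756]
eef_rot: [0.0, 0.509, 0.861, 0.001]
wrist_force: [0.9, 7.1, 5.0]
opening: 0.636
```

```bash
python3 -c "
from h import *
meas('s15')"
```

```text
t 16.65 ring deg 59.38 rad 1.0363 T -0.2804 sd 0.037 lid (array([335.06, 221.5 ]), array([ 25,  51,  21,  22, 388], dtype=int32)) pos [ 0.5857 -0.0685  0.0756] F [0.6 7.2 4.4]
```

>>> drive_tool(
  deltas=[
    {"slide": [0,0,0],"delta_rot": [0,0,0.015],"hand": 0},
    {"slide": [0,0,0],"delta_rot": [0,0,0.015],"hand": 0},
    {"slide": [0,0,0],"delta_rot": [0,0,0],"hand": 0},
    {"slide": [0,0,0],"delta_rot": [0,0,0],"hand": 0},
    {"slide": [0,0,0],"delta_rot": [0,0,0],"hand": 0},
  ],
)

```text
time_s: 17.27
eef_pos: [0.5858, -0.0684, 0.0755]
eef_rot: [0.0, 0.549, 0.836, 0.001]
wrist_force: [2.0, 7.4, 3.5]
opening: 0.639
```

```bash
python3 -c "
from h import *
meas('s16');crop('s16',300,180,400,270,7,'s16c')"
```

```text
t 17.77 ring deg 64.76 rad 1.1303 T -0.1833 sd 0.027 lid (array([335.05, 221.55]), array([ 25,  51,  21,  22, 391], dtype=int32)) pos [ 0.5859 -0.0684  0.0755] F [1.  7.3 4.5]
```

View pics/s16c.png

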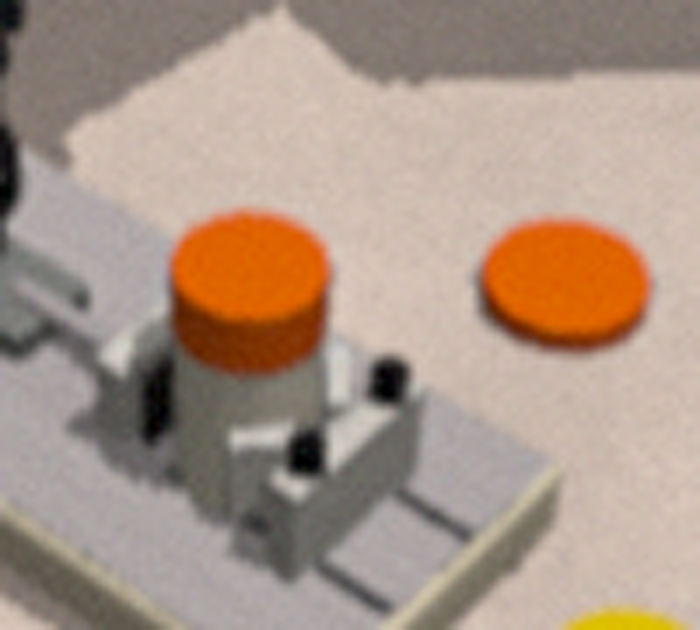

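```bash
python3 -c "
from h import *
c=load('s16');a=w2px(c,[[.590,.08,.12],[.590-.0,.09,.12]]);v=(a[1]-a[0])/10;print('px/mm',v,np.linalg.norm(v))
g=lambda f:load(f)['frame'][200:245,315:355].astype(np.float32)
ref=g('s16')
def tr(f,r=ref):
  T=np.eye(2,3,dtype=np.float32)
  im=g(f)
  # red minus blue isolates orange lid
  A=(r[...,0]-r[...,2]);B=(im[...,0]-im[...,2])
  cc,T=cv2.findTransformECC(A,B,T,cv2.MOTION_TRANSLATION,(3,200,1e-6),None,3)
  return T[:,2],cc
for f in ('s6','s8','s10','s11','s12','s13','s14','s15','s16'):
  d,cc=tr(f);print(f,d.round(3),'mm along',round(float(d@v/(v@v)),3),round(cc,4))
"
```

```text
px/mm [0.33636013 0.18591294] 0.38431985994796153
s6 [-1.196 -0.961] mm along -3.932 0.9798
s8 [-1.547 -0.893] mm along -4.648 0.9993
s10 [-1.552 -0.91 ] mm along -4.68 0.9994
s11 [-1.316 -0.788] mm along -3.989 0.9993
s12 [-0.807 -0.493] mm along -2.459 0.9991
s13 [-0.809 -0.505] mm along -2.478 0.9995
s14 [-0.43 -0.28] mm along -1.331 0.9994
s15 [-0.021 -0.028] mm along -0.083 0.9999
s16 [ 0. -0.] mm along 0.0 1.0
```

>>> drive_tool(
  deltas=[
    {"slide": [0,0,0],"delta_rot": [0,0,0.001],"hand": 0},
    {"slide": [0,0,0],"delta_rot": [0,0,0.001],"hand": 0},
    {"slide": [0,0,0],"delta_rot": [0,0,0.001],"hand": 0},
    {"slide": [0,0,0],"delta_rot": [0,0,0],"hand": 0},
    {"slide": [0,0,0],"delta_rot": [0,0,0],"hand": 0},
  ],
)

```text
time_s: 18.4
eef_pos: [0.5859, -0.0684, 0.0756]
eef_rot: [0.0, 0.553, 0.833, 0.001]
wrist_force: [1.2, 6.5, 4.6]
opening: 0.638
```

```bash
python3 -c "
from h import *
meas('s17');snap('wrist','w17')"
```

```text
t 18.9 ring deg 65.22 rad 1.1384 T 0.3887 sd 0.039 lid (array([335.13, 221.51]), array([ 25,  51,  21,  22, 391], dtype=int32)) pos [ 0.5858 -0.0684  0.0756] F [0.3 6.6 3.7]
```

View pics/w17.png

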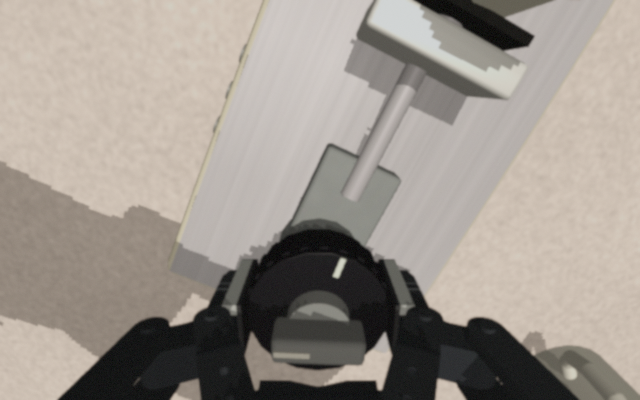

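>>> drive_tool(
  deltas=[
    {"slide": [0,0,0],"delta_rot": [0,0,0.001],"hand": 0},
    {"slide": [0,0,0],"delta_rot": [0,0,0.001],"hand": 0},
    {"slide": [0,0,0],"delta_rot": [0,0,0],"hand": 0},
    {"slide": [0,0,0],"delta_rot": [0,0,0],"hand": 0},
    {"slide": [0,0,0],"delta_rot": [0,0,0],"hand": 0},
  ],
)

```text
time_s: 19.58
eef_pos: [0.5858, -0.0684, 0.0755]
eef_rot: [0.0, 0.555, 0.832, 0.001]
wrist_force: [1.5, 7.7, 3.1]
opening: 0.638
```

```bash
python3 -c "
from h import *
meas('s18',12)"
```

```text
t 20.18 ring deg 65.58 rad 1.1447 T 0.3766 sd 0.024 lid (array([335.09, 221.46]), array([ 25,  51,  21,  22, 391], dtype=int32)) pos [ 0.5859 -0.0684  0.0756] F [0.5 6.8 3.4]
```

>>> drive_tool(
  deltas=[
    {"slide": [0,0,0],"delta_rot": [0,0,0],"hand": 0.8},
    {"slide": [0,0,0],"delta_rot": [0,0,0],"hand": 1},
    {"slide": [0,0,0],"delta_rot": [0,0,0],"hand": 1},
    {"slide": [0,0,0],"delta_rot": [0,0,0],"hand": 1},
    {"slide": [0,0,0],"delta_rot": [0,0,0],"hand": 1},
  ],
)

```text
time_s: 20.8
eef_pos: [0.5852, -0.0699, 0.0753]
eef_rot: [0.0, 0.556, 0.831, -0.0]
wrist_force: [-0.9, -0.4, -0.3]
opening: 0.997
```

```bash
python3 -c "
from h import *
meas('s19',2);snap('wrist','w19')
resid([.585,-.0695,.2])"
```

```text
t 20.9 ring deg 65.7 rad 1.1467 T 0.0015 sd 0.008 lid (array([335.06, 221.54]), array([ 25,  51,  21,  22, 391], dtype=int32)) pos [ 0.5852 -0.0698  0.0753] F [0.  0.9 0.5]
t 20.95 pos [ 0.5852 -0.0698  0.0753] yaw_y 22.43 tilt z [ 0. -0. -1.] slide needed [ 0.007 -0.    -2.494] q [-0.32  0.39  1.68 -0.    1.07 -0.71] F [0.28 0.01 0.72] T [-0.006  0.037  0.002] op 1.001
```

View pics/w19.png

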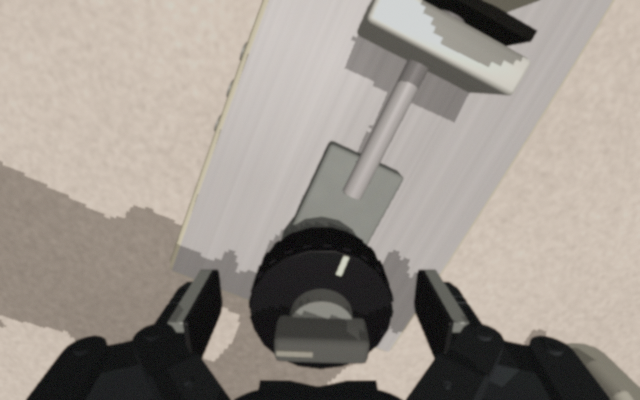

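>>> drive_tool(
  deltas=[
    {"slide": [0,0,-0.3],"delta_rot": [0,0,0],"hand": 1},
    {"slide": [0,0,-0.6],"delta_rot": [0,0,0],"hand": 1},
    {"slide": [0,0,-0.7],"delta_rot": [0,0,0],"hand": 1},
    {"slide": [0,0,-0.55],"delta_rot": [0,0,0],"hand": 1},
    {"slide": [0,0,-0.3],"delta_rot": [0,0,0],"hand": 1},
  ],
)

```text
time_s: 21.58
eef_pos: [0.5861, -0.07, 0.2007]
eef_rot: [0.002, 0.556, 0.831, 0.0]
wrist_force: [-0.0, 0.2, -0.5]
opening: 1.001
```

>>> drive_tool(
  deltas=[
    {"slide": [0,0,0],"delta_rot": [0,0,-0.052],"hand": 1},
    {"slide": [0,0,0],"delta_rot": [0,0,-0.052],"hand": 1},
    {"slide": [0,0,0],"delta_rot": [0,0,-0.052],"hand": 1},
    {"slide": [0,0,0],"delta_rot": [0,0,-0.052],"hand": 1},
    {"slide": [0,0,0],"delta_rot": [0,0,-0.052],"hand": 1},
  ],
)

```text
time_s: 22.2
eef_pos: [0.5848, -0.0696, 0.1976]
eef_rot: [-0.0, 0.178, 0.984, 0.0]
wrist_force: [-0.1, -0.6, 0.6]
opening: 1.0
```

>>> drive_tool(
  deltas=[
    {"slide": [0,0,0],"delta_rot": [0,0,-0.052],"hand": 1},
    {"slide": [0,0,0],"delta_rot": [0,0,-0.052],"hand": 1},
    {"slide": [0,0,0],"delta_rot": [0,0,0],"hand": 1},
    {"slide": [0,0,0],"delta_rot": [0,0,0],"hand": 1},
    {"slide": [0,0,0],"delta_rot": [0,0,0],"hand": 1},
  ],
)

```text
time_s: 22.82
eef_pos: [0.5851, -0.0697, 0.1978]
eef_rot: [-0.0, 0.019, 1.0, 0.0]
wrist_force: [0.2, -0.5, 0.3]
opening: 1.001
```

```bash
python3 -c "
from h import *
snap('wrist','w20');crop('w20',230,160,430,310,4,'w20c');snap('scene','s20');crop('s20',270,170,400,290,6,'s20c')
resid([.5843,-.0685,.198])"
```

```text
t 22.93 pos [ 0.5852 -0.0697  0.1978] yaw_y 87.89 tilt z [-0.  0. -1.] slide needed [ 0.018  0.024 -0.004] q [-0.32  0.24  1.6   0.    1.3  -1.85] F [-0.22  0.13  0.21] T [ 0.054  0.003 -0.01 ] op 0.998
```

View pics/w20.png

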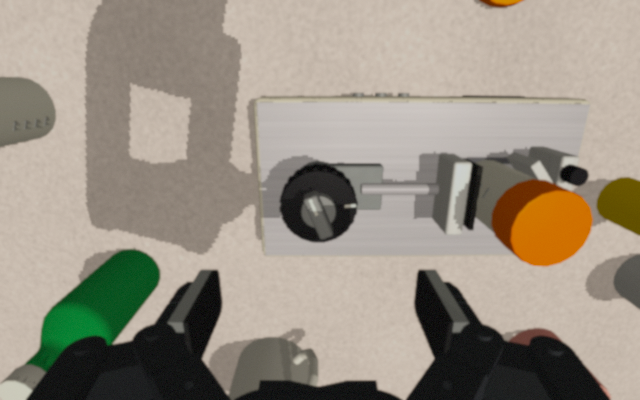

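View pics/w20c.png

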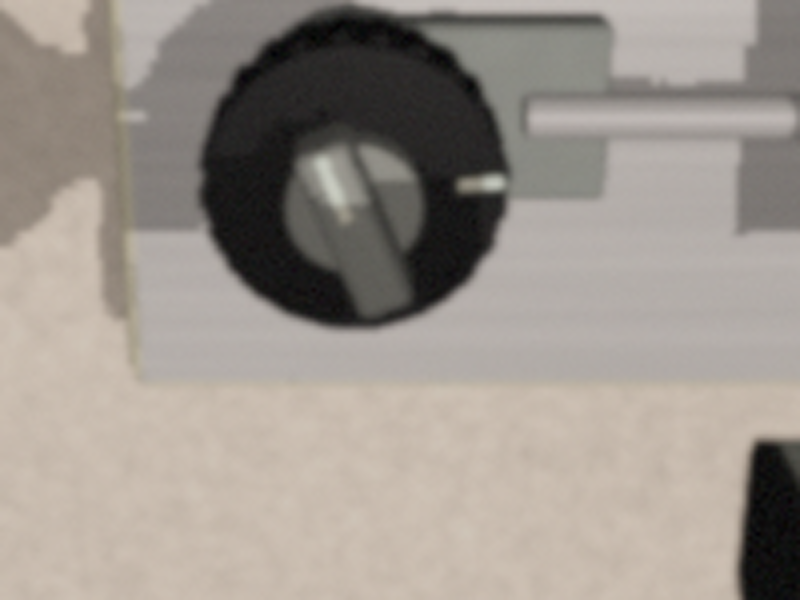

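View pics/s20c.png

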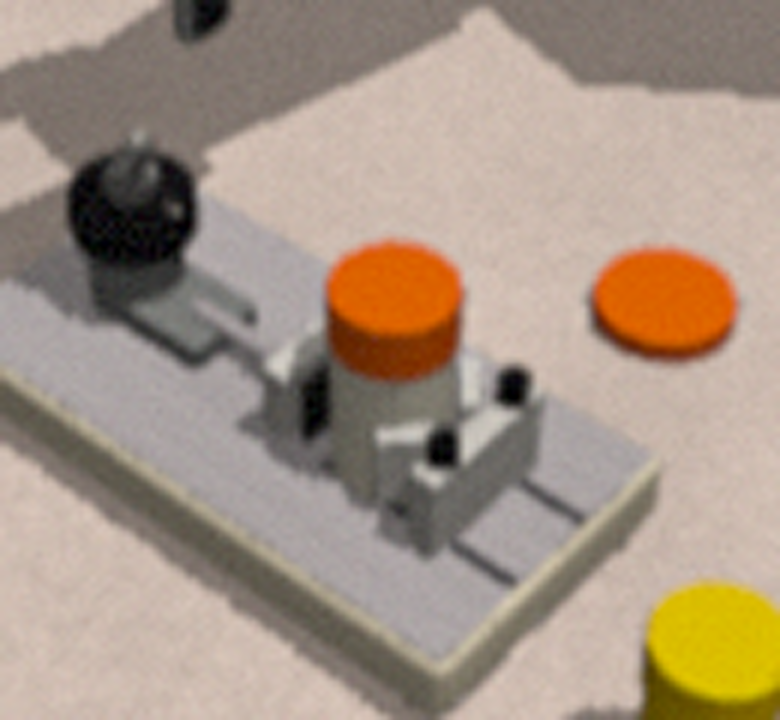

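```bash
python3 -c "
from h import *
def P(f,u): return px2w(load(f),(np.array(u)+.5)/4-.5+[230,160],.107)[:,:2]
a=P('w7',[(397,60),(383,103)]);b=P('w20',[(504,182),(459,185)])
for m in(a,b):
  d=m[0]-m[1];print(m.round(4),np.degrees(np.arctan2(d[1],d[0])))
g=lambda f:(lambda x:(x[...,0]-x[...,2]))(load(f)['frame'][200:245,315:355].astype(np.float32))
c=load('s20');q=w2px(c,[[.590,.08,.12],[.590,.09,.12]]);v=(q[1]-q[0])/10
for f in('s8','s15','s16','s17','s18','s19'):
  cc,T=cv2.findTransformECC(g('s20'),g(f),np.eye(2,3,dtype=np.float32),cv2.MOTION_TRANSLATION,(3,200,1e-6),None,3);print(f,T[:,2].round(3),(T[:,2]@v/(v@v)).round(3))
for w in('w7','w20'):
  crop(w,400,140,540,260,5,w+'j')
"
```

```text
[[ 0.5607 -0.0591]
 [ 0.5685 -0.0618]] 161.14786412368287
[[ 0.5849 -0.0416]
 [ 0.5851 -0.0498]] 91.87429642139952
s8 [-1.56  -0.885] -4.666
s15 [-0.039 -0.016] -0.109
s16 [-0.009  0.021] 0.005
s17 [-0.005  0.019] 0.012
s18 [-0.017  0.009] -0.028
s19 [-0.011  0.019] -0.002
```

View pics/w7j.png

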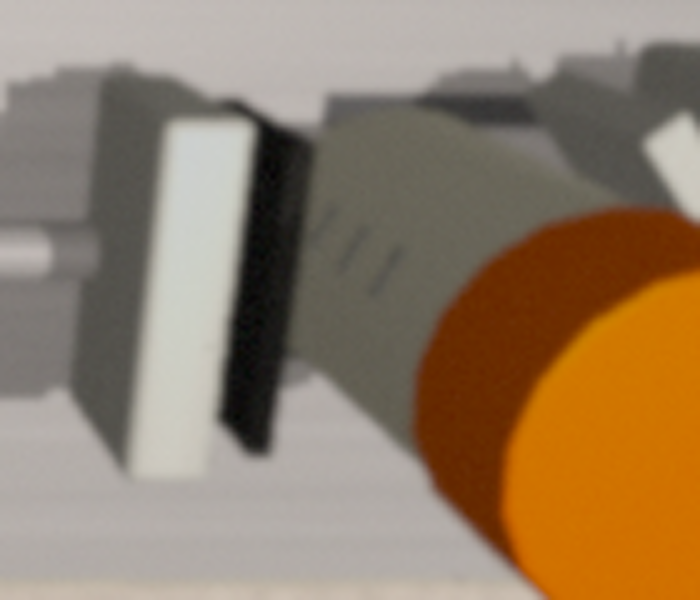

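View pics/w20j.png

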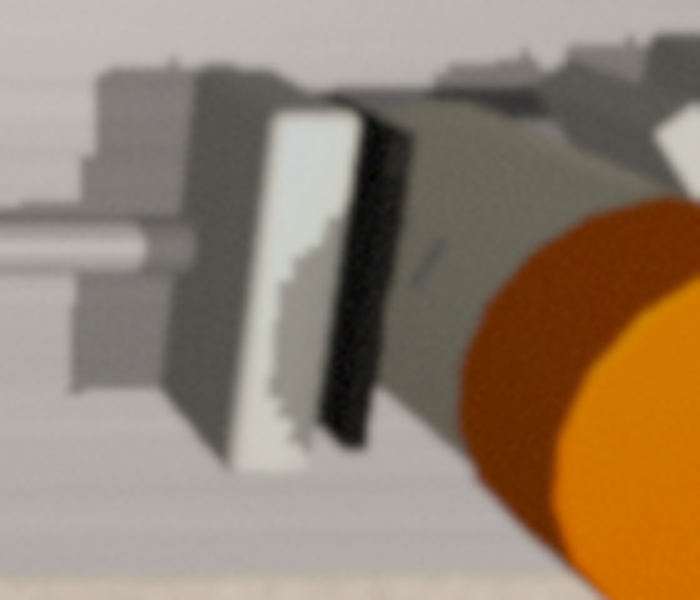

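```bash
python3 -c "
from h import *
print(ctrl.hand_in())"
```

```text
the job is handed in; nothing more can be done
None
```

I stood the orange-lidded bottle upright on the deck and let go. I then gripped the outer ring and turned it clockwise about 65.7° (1.15 rad), let go, lifted clear and handed the job in after about 23 s.

**Seating:** Image tracking showed the jaw pushing the bottle about 4.7 mm and the bottle stopping at about 1.04 rad. It did not move again when I released the ring.

**Clamp force:** I put it at about 11–12 N. This is an estimate, because there is no direct reading:
- **Jaw travel:** about 0.1 rad, or 1.3 mm, past seating at 9 N/mm gives roughly 12 N.
- **Torque at rest:** this only gives limits: no more than about 10.5 N just before the last small turn of about 0.8°, and at least about 5 N after it. Both limits use the given friction figure. The sign of this reading flipped between stops, which I put down to arm overshoot.

**Inner knob:** The before and after wrist pictures show its pointer in the same place.

**Disagreements between checks:**
- The ring's white mark read about 69° of turn against the gripper's 65.7°. I put that down to error in reading the mark, since the pictures showed no slip.
- The wrist camera placed the far end of the shaker 6–9 mm away from where the top camera did. I centred on the ring using close-up views instead.

I touched none of the other objects, but took no final overview picture of all of them.

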